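# Put the coloured angle brackets away in their trays

## Robot

A 7-joint arm with a two-finger parallel gripper is mounted at the origin on a cart in front of the work surface, level with it; the furniture and walls round the work are solid. World frame = base frame: x ahead of the robot, y to its left, z up, the work surface at z = 0. Lengths are in mm, angles in rad, forces in N, time in s.
With the tool pointing down it reaches from about 400 to 925 mm from the base axis. Payload 5.6 kg.
Tool frame: the origin (TCP) lies midway between the tips of the shut fingers; the grasp point (between the pads) lies 19 mm behind it; z points along the fingers, y is the line along which they close (so a half turn about z gives the same grasp; the last joint's range is limited). The gripper opens to 85 mm and grips with 20 to 120 N. Pads are 22 mm wide; open, the fingers measure 114 mm over their backs; the gripper's body (76 mm by 85 mm) begins 54 mm behind the grasp point. The pads swing forward as they close: fully open they stand 13 mm farther back than shut.
Start: joints at [1.287, 0.468, -0.012, 1.603, 0.006, 1.071, -0.056], TCP at [154.969, -631.263, 231.29] pointing down, gripper open.
Joint ranges: [-2.53, 2.53], [-0.31, 2.02], [-1.57, 1.55], [0.28, 2.44], [-1.29, 4.43], [0.15, 1.84], [-2.92, 2.92]. Speed limits (rad/s): [2.57, 2.57, 3.14, 3.14, 3.14, 3.14, 3.14].

## Interface

Orientations are given as a rotation vector (axis times angle).
In Python, from bench import ctrl gives the robot as it stands.
- The arm moves only by the tool servo_tool, never from a script. Its argument "series" is a list of rows, each an object with "offset": the shift along the tool's x, y, z in units of 40 mm (1.0 is 40 mm), a list of three; "yaw": the turn about the tool's z in units of 6 degrees (1.0 is 6 degrees). In form: [{"offset": [x, y, z], "yaw": yaw}, ...]. A call has exactly 5 rows; each row shifts and turns the commanded pose from where the row before left it, along the tool's axes as they then stand; what a row does not reach is not made up. A row lasts 1/12 s, in which the tool goes at most 41.7 mm and 7.16 degrees, less where a joint would pass 70% of its speed; a pose out of reach is approached as far as the arm can. A call is refused whole if a number of a shift passes 1 or a number of a turn 1, either way. A call with a gripper value outside its range is refused whole. "jaw" is the closure in counts, from 0 (fully open) to 255 (shut), set as the call begins (left out, the last holds). The fingers move at their own pace and stop on an object; the grip force is fixed at half the most. Time passes only in rows, so rows that do not move let the fingers close, or fill a call up. It gives the time, the measured TCP pose, the force, the opening and the grip force at its end, in the units of the state.
- ctrl.observe(): the state, without advancing time (a new reading comes with each control period).
- ctrl.capture(name): name is "scene" or "top" or "wrist"; returns (picture, depth): 400x640x3 uint8, blue, green, red; 400x640 float32, mm along the optical axis (not along the pixel's ray), 0 where there is no reading.
- ctrl.camera_model(name): a dict with "camera_matrix" (3x3 intrinsics, pixels), "R" (3x3) and "t" (3): a world point X has camera coordinates R X + t; the wrist camera has in their place "T_tool_cam" (4x4, takes a point from camera to tool coordinates, whose origin is the TCP and whose axes are the flange's). Camera axes: x right, y down, z forward; pixel columns grow to the right and rows downward; lengths in mm; the calibration is good to about 2 mm. A picture is of the moment at which its call begins: read the wrist's pose just before it. camera_model takes no time and is no camera call.
- ctrl.hand_in(): hands the job in; it is judged then, once.
The state is a dict: "clock": time; "joint_pos": joint angles; "dq": joint speeds; "joint_efforts": joint torques, N m; "ee_pos": TCP position; "tcp_rot": TCP orientation; "ft_force": force on the tool from outside, world axes, zero at the start; "ft_torque": the same for the moment, N m; "gripper_width": finger opening in mm; "grip_force": force on a finger pad.
Only numpy, scipy, OpenCV 4.12 (cv2) and the standard library are available. Lean on these libraries where they do the work, as an engineer would, in place of code of your own. Each camera call takes 0.05 s, during which the arm holds its last target. There are 200 camera calls.

## Task

Sort the three angle brackets by colour: both blue ones into the blue tray, the orange one into the orange tray. Each must end up standing on its short leg on the tray floor, tall leg upright, with its back snug and square against the tray's tall back wall; one blue bracket is lying on its tall leg, so it has to be tipped up onto the short one. Leave the tape roll, the eraser, the spool and the screwdriver where they are.

Things in the scene. Friction and masses are not known exactly. Their poses are not given: they have to be found in the camera images.
- blue_lying: Blue bracket like blue_standing (same size, origin, axes). Lies on its tall leg near the middle: its z axis is level, pointing left and away from the robot (0.07 to 0.72 rad off world +y); the foot sticks up at its right end. Triangular cheeks close both 40 mm sides in the inside corner, out to a slant where (distance from the back) + (distance from the sole) = 42 mm; grip there across the width.
- blue_standing: Blue rigid L-shaped bracket, 40 mm wide (y), tall leg 70 mm (+z), foot (short leg) 45 mm (-x), 6 mm thick, about 80 g, with side cheeks as told for blue_lying. Origin: middle of the outer corner edge (heel); back face is its plane x = 0, sole its plane z = 0. Stands on its foot at the left or the right, back facing away from the robot within 0.4 rad.
- orange_standing: Orange bracket like blue_standing (same size, origin, axes). Stands on its foot at the side where blue_standing does not, back facing away from the robot within 0.4 rad.
- blue_tray: Blue tray, fixed, 88 x 168 mm outside, 80 x 160 inside. Origin: centre of its underside; inner floor 4 mm above the bench. Tall back wall on its +x side (away from the robot, yaw within 0.2 rad): inner face at x = +40 mm, top 24 mm above the bench; other walls 10 mm high. At the left or the right. Takes two brackets side by side.
- orange_tray: Orange tray, fixed, 88 x 168 mm outside, 80 x 160 inside. Origin: centre of its underside; inner floor 4 mm above the bench. Tall back wall on its +x side (away from the robot, yaw within 0.2 rad): inner face at x = +40 mm, top 24 mm above the bench; other walls 10 mm high. At the left or the right. 
- tape: Bystander: roll of amber tape, 48 mm across, 19 mm high, lying flat between the trays. Origin: centre of its underside.
- rubber: Bystander: blue and white eraser, 42 x 47 x 12 mm, near the bench's front edge. Origin: centre of its underside.
- braid_spool: Bystander: small blue spool with copper braid, 38 mm across, 12 mm high, near the front edge. Origin: centre of its underside.
- driver: Bystander: screwdriver with a blue handle, 139 mm long, 17 mm high, near the front edge at the left. Origin: centre of its underside.
Things that resemble listed ones, but are neither listed nor needed, are in the scene too. What is shaped like the blue_standing but pink is not meant.

How it is judged (in metres and radians):
At the end, for the whole second after the job is handed in: Blue brackets in the blue tray, orange in the orange, at rest: foot on the tray floor (heel height within 3 mm), tall leg within 4 degrees of upright, heel within 3.5 mm of the tall back wall, turned under 4.5 degrees from it, between the side walls (x of blue_lying in the frame of blue_tray between 0.0365 and 0.042 m and y of blue_lying in the frame of blue_tray between -0.063 and 0.063 m and z of blue_lying in the frame of blue_tray between 0.001 and 0.007 m and angle between each of blue_lying, blue_standing, orange_standing's own z axis and vertical below 0.07 rad and angle between the y axis of each of blue_lying, blue_standing and the y axis of blue_tray, either way round below 0.08 rad and linear speed of each of blue_lying, blue_standing, orange_standing below 0.02 m/s and x of blue_standing in the frame of blue_tray between 0.0365 and 0.042 m and y of blue_standing in the frame of blue_tray between -0.063 and 0.063 m and z of blue_standing in the frame of blue_tray between 0.001 and 0.007 m and x of orange_standing in the frame of orange_tray between 0.0365 and 0.042 m and y of orange_standing in the frame of orange_tray between -0.063 and 0.063 m and z of orange_standing in the frame of orange_tray between 0.001 and 0.007 m and angle between the y axis of orange_standing and the y axis of orange_tray, either way round below 0.08 rad); the robot touches nothing.
It fails at once if The tape roll, the eraser, the spool or the screwdriver is moved by more than 30 mm (distance of any of tape, rubber, braid_spool, driver from where it was at the start of the episode above 0.03 m).
It also fails if it takes over 72 s, if anything falls off the work surface, if the arm or the gripper's body presses on something with over 40 N, if the wrist force passes 120 N, or if a joint passes its speed limit or range.

## Working session

There is one attempt and no reset: what is moved stays moved. The work goes in short steps, Python scripts to look and compute and a tool call to move; the robot and the scene stay as the last step left them, time stands still between calls to the robot, and variables do not carry over. Pictures are saved under pics/ and viewed, at most 10 in all, crops included, and the job is handed in when it is done.

Besides the shell and the picture viewer there is one more tool, called after "Request:" as name([rows], argument=value, ...), one row to a line, values as JSON. servo_tool: Moves the arm, as the interface text tells. Its arguments: {"type":"object","properties":{"series":{"type":"array"},"jaw":{"type":"number"}},"required":["series"]}

```bash
ls; mkdir -p pics; python3 - <<'E'
from bench import ctrl
import cv2,numpy as np
s=ctrl.observe();print({k:np.round(v,3).tolist() for k,v in s.items()})
for n in ["scene","top"]:
    p,d=ctrl.capture(n);cv2.imwrite(f"pics/{n}0.png",p);np.save(f"pics/{n}0.npy",d)
    m=ctrl.camera_model(n);print(n,{k:np.round(v,3).tolist() for k,v in m.items()})
print(np.round(ctrl.camera_model("wrist")["T_tool_cam"],3).tolist())
E
```

```text
pics
{'clock': 0.0, 'joint_pos': [1.287, 0.468, -0.012, 1.604, 0.006, 1.071, -0.056], 'dq': [0.0, -0.001, -0.0, -0.002, 0.001, -0.001, 0.001], 'joint_efforts': [-0.001, -53.239, 0.021, -25.13, 0.011, 0.008, 0.0], 'ee_pos': [154.775, -630.708, 230.314], 'tcp_rot': [-3.117, -0.377, 0.001], 'ft_force': [0.242, 0.47, -0.33], 'ft_torque': [0.013, -0.002, 0.016], 'grip_force': 0.0, 'gripper_width': 85.561}
scene {'camera_matrix': [[424.993, 0.0, 322.524], [0.0, 424.993, 202.368], [0.0, 0.0, 1.0]], 'R': [[0.561, -0.828, 0.01], [-0.481, -0.336, -0.81], [0.674, 0.45, -0.586]], 't': [-192.452, 278.352, 903.253]}
top {'camera_matrix': [[396.445, 0.0, 324.706], [0.0, 396.445, 201.138], [0.0, 0.0, 1.0]], 'R': [[0.019, -1.0, 0.0], [-0.968, -0.018, -0.249], [0.249, 0.004, -0.969]], 't': [88.044, 498.113, 918.422]}
[[0.0, -0.955, -0.296, 77.63], [1.0, 0.0, -0.0, 1.944], [0.0, -0.296, 0.955, -142.515], [0.0, 0.0, 0.0, 1.0]]
```

View pics/top0.png

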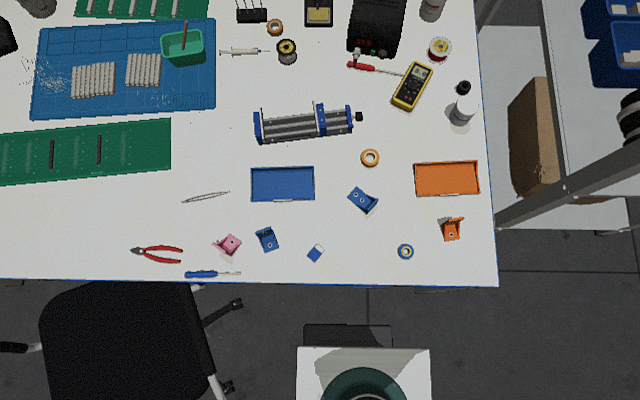

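View pics/scene0.png

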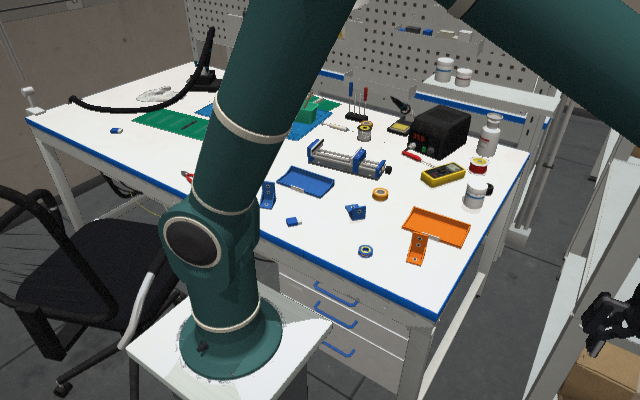

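Top view: blue_lying is at (362,200), blue_standing (266,240), orange_standing (452,229), blue tray (282,184) and orange tray (447,178). Look-alikes are the pink bracket (229,245, excluded), eraser (316,253), spool (405,251) and the blue-ended vise (305,122). The scene view agrees, with orange at (415,250), lying at (357,212) and standing at (268,195).

```bash
cat > h.py <<'E'
import numpy as np, cv2
from bench import ctrl
from scipy.spatial.transform import Rotation as Rn
def model(n,s=None):
    m=ctrl.camera_model(n);K=np.array(m["camera_matrix"])
    if n!="wrist": return K,np.array(m["R"]),np.array(m["t"])
    T=np.array(m["T_tool_cam"]);W=np.eye(4);W[:3,:3]=Rn.from_rotvec(s["tcp_rot"]).as_matrix();W[:3,3]=s["ee_pos"]
    C=np.linalg.inv(W@T);return K,C[:3,:3],C[:3,3]
def cloud(n,d,s=None):
    K,R,t=model(n,s);v,u=np.mgrid[:d.shape[0],:d.shape[1]]
    P=np.stack([(u-K[0,2])/K[0,0]*d,(v-K[1,2])/K[1,1]*d,d],-1)
    return (P-t)@R
def masks(p):
    h=cv2.cvtColor(p,cv2.COLOR_BGR2HSV)
    return {"b":cv2.inRange(h,(100,110,50),(125,255,255)),"o":cv2.inRange(h,(5,150,90),(17,255,255))}
def st():
    s=ctrl.observe();R=Rn.from_rotvec(s["tcp_rot"]).as_matrix()
    return s,R,np.arctan2(R[1,0],R[0,0])
E
python3 - <<'E'
from h import *
s,R,y=st();print(R.round(3).tolist(),y)
for n in ["top","scene"]:
    p=cv2.imread(f"pics/{n}0.png");d=np.load(f"pics/{n}0.npy");C=cloud(n,d)
    for c,m in masks(p).items():
        N,L,S,ce=cv2.connectedComponentsWithStats(m)
        for i in range(1,N):
            q=C[(L==i)&(d>0)]
            if len(q)<25: continue
            a,b=np.percentile(q,2,0),np.percentile(q,98,0)
            if b[2]<-10 or b[2]>150 or b[0]>900: continue
            r=cv2.minAreaRect(q[:,:2].astype(np.float32))
            print(n,c,S[i][:5].tolist(),a.round(),b.round(),[np.round(x,1).tolist() for x in r])
p=cv2.imread("pics/top0.png");cv2.imwrite("pics/crop.png",cv2.resize(p[150:290,180:500],None,fx=2.5,fy=2.5,interpolation=2))
E
```

```text
[[0.971, 0.238, -0.0], [0.238, -0.971, 0.002], [-0.0, -0.002, -1.0]] 0.2407066213113537
top b [316, 103, 11, 33, 205] [691.  98.  11.] [759. 123.  69.] [[727.1, 109.6], [73.6, 22.6], 9.5]
top b [346, 105, 7, 27, 99] [706.  29.  23.] [768.  45.  48.] [[737.8, 38.0], [66.9, 13.1], 5.7]
top b [254, 112, 9, 31, 155] [666. 268.  29.] [733. 286.  68.] [[700.0, 277.9], [71.3, 13.4], 7.9]
top b [251, 166, 64, 35, 2014] [514. 131.   1.] [598. 291.  24.] [[554.8, 210.6], [88.0, 166.4], 2.7]
top b [348, 187, 30, 24, 322] [485. -30.   3.] [546.  31.  47.] [[516.0, 1.5], [69.1, 39.6], 48.4]
top b [255, 227, 24, 26, 293] [380. 219.   3.] [425. 260.  71.] [[401.3, 238.8], [43.5, 37.9], 22.0]
top b [399, 244, 15, 15, 81] [ 365. -127.   -1.] [401. -92.  16.] [[383.5, -110.0], [35.6, 38.4], 82.6]
top b [307, 247, 15, 15, 110] [356. 107.   9.] [386. 137.  16.] [[371.2, 122.1], [24.8, 27.3], 51.1]
top b [185, 271, 32, 7, 184] [308. 366.  10.] [324. 439.  20.] [[316.7, 402.2], [15.8, 77.0], 0.9]
top b [0, 278, 500, 10, 676] [ 296. -314. -356.] [310. 895.   4.] [[303.5, 288.3], [13.5, 1263.1], 0.1]
top o 
[... 1068 characters left out ...]
79] [510. 130.   0.] [600. 294.  23.] [[553.4, 211.6], [93.7, 171.2], 2.6]
scene b [259, 181, 17, 28, 320] [378. 220.   2.] [423. 263.  70.] [[210.6, 82.0], [541.4, 47.8], 39.9]
scene b [346, 204, 20, 16, 218] [477. -34.   2.] [544.  32.  45.] [[512.3, 2.2], [73.3, 40.4], 50.1]
scene b [286, 217, 12, 9, 82] [354. 107.   2.] [383. 139.  14.] [[367.4, 122.3], [28.1, 28.1], 50.0]
scene b [359, 245, 14, 12, 61] [ 364. -126.   -0.] [399. -91.  14.] [[382.1, -108.8], [37.2, 34.7], 29.1]
scene o [373, 188, 15, 13, 109] [606. -43.   1.] [649.   1.  21.] [[627.7, -20.8], [49.8, 44.8], 22.4]
scene o [402, 206, 69, 60, 1913] [ 420. -302.    1.] [ 623. -142.   66.] [[518.4, -226.3], [213.6, 167.4], 3.8]
```

View pics/crop.png

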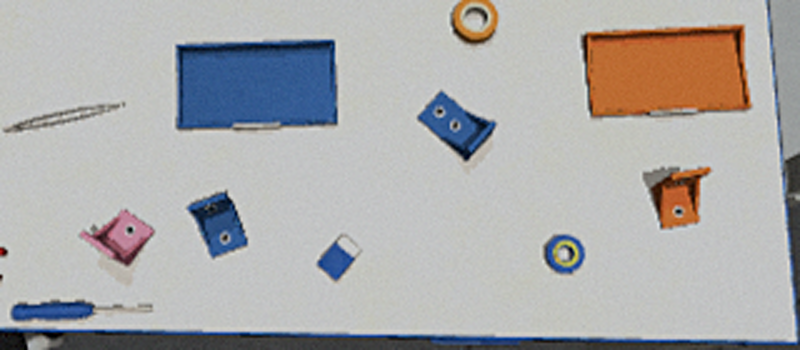

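The crop confirms the choices: blue_lying at (458,125) with its foot at the right, blue_standing at (217,223), orange at (680,198). The pink bracket at (118,237) is rejected. Orange comes first.

```bash
cat > plan.py <<'E'
# plan.py x y z yaw [calls]: rows from the measured pose, straight line
import sys,json
from h import *
def plan(x,y,z,psi,n=None):
    s,R,p0=st();P=np.array(s["ee_pos"]);T=np.array([x,y,z]);d=T-P
    k=int(max(np.ceil(np.linalg.norm(d)/39.),np.ceil(abs(psi-p0)/np.radians(5.8)),1))
    n=n or -(-k//5);k=n*5
    if k==5*n:
        rows=[]
        for i in range(k):
            a=p0+(psi-p0)*i/k
            c,sn=np.cos(a),np.sin(a);Rt=np.array([[c,sn,0],[sn,-c,0],[0,0,-1]])
            o=Rt.T@d/k/40
            rows.append({"offset":[round(float(v),2) for v in o],"yaw":round(float(-(psi-p0)/k/np.radians(6)),2)})
    print("clk",round(s["clock"],2),"at",np.round(P,1),round(p0,4),"w",round(s["gripper_width"],1),"F",np.round(s["ft_force"],1))
    for i in range(n): print(json.dumps(rows[5*i:5*i+5]))
if __name__=="__main__":
    a=[float(v) for v in sys.argv[1:]]
    plan(*a[:4],int(a[4]) if len(a)>4 else None)
E
python3 plan.py 425 -226 120 0.17
```

```text
clk 0.1 at [ 154.8 -630.8  230.4] 0.2407 w 85.1 F [-0.3 -0.3 -0.5]
[{"offset": [0.6, -0.55, 0.18], "yaw": 0.05}, {"offset": [0.6, -0.55, 0.18], "yaw": 0.05}, {"offset": [0.59, -0.55, 0.18], "yaw": 0.05}, {"offset": [0.59, -0.56, 0.18], "yaw": 0.05}, {"offset": [0.59, -0.56, 0.18], "yaw": 0.05}]
[{"offset": [0.59, -0.56, 0.18], "yaw": 0.05}, {"offset": [0.58, -0.56, 0.18], "yaw": 0.05}, {"offset": [0.58, -0.57, 0.18], "yaw": 0.05}, {"offset": [0.58, -0.57, 0.18], "yaw": 0.05}, {"offset": [0.57, -0.57, 0.18], "yaw": 0.05}]
[{"offset": [0.57, -0.58, 0.18], "yaw": 0.05}, {"offset": [0.57, -0.58, 0.18], "yaw": 0.05}, {"offset": [0.57, -0.58, 0.18], "yaw": 0.05}, {"offset": [0.56, -0.58, 0.18], "yaw": 0.05}, {"offset": [0.56, -0.59, 0.18], "yaw": 0.05}]
```

Request:
servo_tool([
  {"offset": [0.6, -0.55, 0.18], "yaw": 0.05},
  {"offset": [0.6, -0.55, 0.18], "yaw": 0.05},
  {"offset": [0.59, -0.55, 0.18], "yaw": 0.05},
  {"offset": [0.59, -0.56, 0.18], "yaw": 0.05},
  {"offset": [0.59, -0.56, 0.18], "yaw": 0.05},
])

```text
clock: 0.52
ee_pos: [245.7, -494.7, 194.6]
tcp_rot: [-3.123, -0.335, 0.0]
ft_force: [0.6, -0.6, -0.3]
gripper_width: 85.7
grip_force: 0.0
```

Request:
servo_tool([
  {"offset": [0.59, -0.56, 0.18], "yaw": 0.05},
  {"offset": [0.58, -0.56, 0.18], "yaw": 0.05},
  {"offset": [0.58, -0.57, 0.18], "yaw": 0.05},
  {"offset": [0.58, -0.57, 0.18], "yaw": 0.05},
  {"offset": [0.57, -0.57, 0.18], "yaw": 0.05},
])

```text
clock: 0.93
ee_pos: [336.5, -360.3, 158.8]
tcp_rot: [-3.127, -0.295, 0.0]
ft_force: [0.3, 0.4, -0.4]
gripper_width: 85.7
grip_force: 0.0
```

Request:
servo_tool([
  {"offset": [0.57, -0.58, 0.18], "yaw": 0.05},
  {"offset": [0.57, -0.58, 0.18], "yaw": 0.05},
  {"offset": [0.57, -0.58, 0.18], "yaw": 0.05},
  {"offset": [0.56, -0.58, 0.18], "yaw": 0.05},
  {"offset": [0.56, -0.59, 0.18], "yaw": 0.05},
])

```text
clock: 1.35
ee_pos: [427.2, -225.9, 122.8]
tcp_rot: [-3.131, -0.254, 0.0]
ft_force: [-0.1, -0.4, 0.2]
gripper_width: 85.4
grip_force: 0.0
```

```bash
cat > look.py <<'E'
# look.py colour x y : wrist cloud stats of the coloured bracket near x,y
import sys
from h import *
c,x,y=sys.argv[1],float(sys.argv[2]),float(sys.argv[3]);zmin=float(sys.argv[4]) if len(sys.argv)>4 else 3
s,R,ps=st();p,d=ctrl.capture("wrist");C=cloud("wrist",d,s)
print("clk",round(s["clock"],2),"tcp",np.round(s["ee_pos"],1),round(ps,4),"w",round(s["gripper_width"],1),"F",np.round(s["ft_force"],1),"q",np.round(s["joint_pos"],2))
cv2.imwrite("pics/w.png",p)
m=(masks(p)[c]>0)&(d>0)&(np.hypot(C[...,0]-x,C[...,1]-y)<70)
q=C[m];np.save("pics/q.npy",q)
for lo,hi in [(zmin,80),(30,50),(50,66),(66,80)]:
    k=q[(q[:,2]>lo)&(q[:,2]<hi)]
    if len(k)<20: continue
    r=cv2.minAreaRect(k[:,:2].astype(np.float32))
    print((lo,hi),len(k),"z98",np.percentile(k[:,2],98).round(1),[np.round(v,1).tolist() for v in r],"x",k[:,0].min().round(1),k[:,0].max().round(1),"y",k[:,1].min().round(1),k[:,1].max().round(1))
E
python3 look.py o 430 -226
```

```text
clk 1.35 tcp [ 427.2 -225.9  122.8] 0.1616 w 85.4 F [-0.1 -0.4  0.2] q [ 0.57  0.36 -0.18  2.08  0.1   0.71 -1.08]
(3, 80) 1539 z98 70.7 [[441.4, -224.0], [40.6, 35.4], 10.4] x 418.9 464.4 y -244.6 -203.6
(30, 50) 22 z98 49.8 [[460.6, -220.4], [0.4, 34.3], 11.7] x 456.9 464.1 y -237.2 -203.7
(50, 66) 260 z98 65.6 [[460.9, -220.7], [1.0, 34.7], 11.2] x 457.2 464.4 y -237.7 -203.7
(66, 80) 556 z98 71.0 [[457.9, -220.9], [6.4, 34.4], 11.6] x 452.7 464.1 y -237.2 -203.6
```

View pics/w.png

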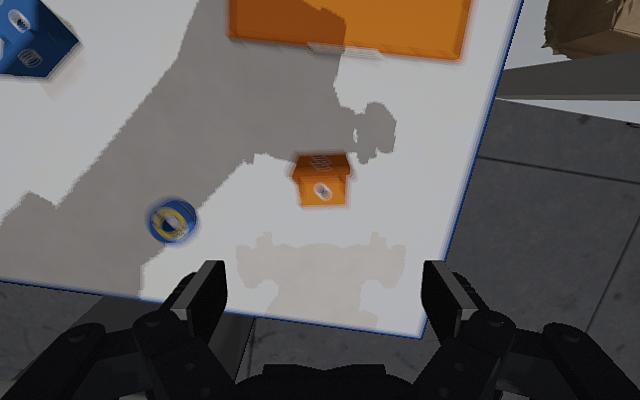

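The wrist picture shows the orange bracket at (322,180) between the open fingers, clear of the spool at (172,221). I'll descend and grip the tall leg high.

```bash
python3 plan.py 456.5 -221.3 22 0.199 1
```

```text
clk 1.4 at [ 430.7 -219.2  121.8] 0.17 w 85.4 F [ 4.7  5.3 -0.1]
[{"offset": [0.13, 0.03, 0.5], "yaw": -0.06}, {"offset": [0.13, 0.03, 0.5], "yaw": -0.06}, {"offset": [0.13, 0.03, 0.5], "yaw": -0.06}, {"offset": [0.12, 0.03, 0.5], "yaw": -0.06}, {"offset": [0.12, 0.04, 0.5], "yaw": -0.06}]
```

Request:
servo_tool([
  {"offset": [0.2, 0, 0.5], "yaw": -0.1},
  {"offset": [0.2, 0, 0.4], "yaw": -0.1},
  {"offset": [0.2, 0, 0], "yaw": -0.1},
  {"offset": [0, 0, 0], "yaw": 0},
  {"offset": [0, 0, 0], "yaw": 0},
])

```text
clock: 1.82
ee_pos: [450.8, -223.4, 87.7]
tcp_rot: [3.127, 0.304, 0.0]
ft_force: [-0.5, 0.2, -0.6]
gripper_width: 85.7
grip_force: 0.0
```

```bash
python3 look.py o 445 -222;python3 plan.py 456.5 -221.3 22 0.199 1
```

```text
clk 1.82 tcp [ 450.8 -223.4   87.7] 0.1936 w 85.7 F [-0.5  0.2 -0.6] q [ 0.54  0.44 -0.18  2.06  0.13  0.65 -1.1 ]
(3, 80) 1360 z98 70.8 [[439.1, -227.1], [45.5, 39.4], 11.6] x 414.0 464.8 y -249.9 -203.4
(66, 80) 714 z98 71.0 [[458.5, -223.1], [5.8, 39.4], 12.3] x 452.0 464.5 y -242.5 -203.8
clk 1.87 at [ 450.6 -223.7   88. ] 0.193 w 85.3 F [0.7 0.5 0.1]
[{"offset": [0.03, -0.01, 0.33], "yaw": -0.01}, {"offset": [0.03, -0.01, 0.33], "yaw": -0.01}, {"offset": [0.03, -0.01, 0.33], "yaw": -0.01}, {"offset": [0.03, -0.01, 0.33], "yaw": -0.01}, {"offset": [0.03, -0.01, 0.33], "yaw": -0.01}]
```

Request:
servo_tool([
  {"offset": [0.06, 0.01, 0.5], "yaw": -0.1},
  {"offset": [0.06, 0.01, 0.6], "yaw": -0.05},
  {"offset": [0.06, 0, 0.5], "yaw": 0},
  {"offset": [0, 0, 0.03], "yaw": 0},
  {"offset": [0, 0, 0], "yaw": 0},
])

```text
clock: 2.28
ee_pos: [456.9, -222.7, 22.1]
tcp_rot: [-3.124, -0.327, 0.002]
ft_force: [0.6, -0.1, -0.4]
gripper_width: 85.4
grip_force: 0.0
```

Request:
servo_tool([
  {"offset": [0, 0, 0], "yaw": 0},
  {"offset": [0, 0, 0], "yaw": 0},
  {"offset": [0, 0, 0], "yaw": 0},
  {"offset": [0, 0, 0], "yaw": 0},
  {"offset": [0, 0, 0], "yaw": 0},
], jaw=255)

```text
clock: 2.7
ee_pos: [458.4, -223.0, 23.4]
tcp_rot: [3.123, 0.328, 0.003]
ft_force: [-1.2, -0.3, 6.5]
gripper_width: 38.9
grip_force: 59.6
```

Request:
servo_tool([
  {"offset": [0, 0, 0], "yaw": 0},
  {"offset": [0, 0, 0], "yaw": 0},
  {"offset": [0, 0, 0], "yaw": 0},
  {"offset": [0, 0, 0], "yaw": 0},
  {"offset": [0, 0, 0], "yaw": 0},
])

```text
clock: 3.12
ee_pos: [458.4, -222.9, 23.4]
tcp_rot: [3.123, 0.328, 0.002]
ft_force: [-0.9, 0.4, 6.3]
gripper_width: 38.8
grip_force: 59.6
```

Request:
servo_tool([
  {"offset": [0, 0, -0.5], "yaw": 0},
  {"offset": [0.2, 0.04, -0.6], "yaw": 0.2},
  {"offset": [0.5, 0.09, -0.1], "yaw": 0.3},
  {"offset": [0.5, 0.08, 0], "yaw": 0.3},
  {"offset": [0.5, 0.06, 0], "yaw": 0.3},
])

```text
clock: 3.53
ee_pos: [527.8, -222.6, 71.5]
tcp_rot: [3.137, 0.144, 0.003]
ft_force: [-0.2, -0.5, -1.9]
gripper_width: 39.1
grip_force: 60.4
```

Request:
servo_tool([
  {"offset": [0.6, 0.05, 0], "yaw": 0.2},
  {"offset": [0.5, 0.05, 0], "yaw": 0},
  {"offset": [0.4, 0.03, 0], "yaw": 0},
  {"offset": [0, 0, 0], "yaw": 0},
  {"offset": [0, 0, 0], "yaw": 0},
])

```text
clock: 3.95
ee_pos: [586.8, -222.0, 70.0]
tcp_rot: [-3.139, -0.116, 0.001]
ft_force: [-0.6, -0.2, -1.5]
gripper_width: 38.9
grip_force: 60.4
```

```bash
cat > tray.py <<'E'
# tray.py colour cx cy yaw0 : back wall of the tray from the wrist camera
import sys
from h import *
c=sys.argv[1];cx,cy,a=map(float,sys.argv[2:5])
s,R,ps=st();p,d=ctrl.capture("wrist");C=cloud("wrist",d,s);cv2.imwrite("pics/w.png",p)
print("clk",round(s["clock"],2),"tcp",np.round(s["ee_pos"],1),round(ps,4),"w",round(s["gripper_width"],1),"q",np.round(s["joint_pos"],2))
m=(masks(p)[c]>0)&(d>0);q=C[m]
for it in range(2):
    u=np.array([np.cos(a),np.sin(a)]);v=np.array([-u[1],u[0]])
    X=(q[:,:2]-[cx,cy])@u;Y=(q[:,:2]-[cx,cy])@v
    k=(abs(X-42)<12)&(abs(Y)<86)&(abs(q[:,2]-24)<4)
    f=np.polyfit(Y[k],X[k],1,w=None);a-=np.arctan(f[0])
    print("wall top n",k.sum(),"z",np.median(q[k,2]).round(1),"X mid",np.median(X[k]).round(1),"X 5/95",np.percentile(X[k],[5,95]).round(1),"Y",np.percentile(Y[k],[1,99]).round(1),"yaw",round(a,4))
fl=(abs(X)<30)&(abs(Y)<75)&(q[:,2]<15);print("floor z",np.median(q[fl,2]).round(1),fl.sum())
for b in q[k][:0]:print(b)
E
python3 tray.py o 579 -223 0.07
```

```text
clk 3.95 tcp [ 586.8 -222.    70. ] 0.074 w 38.9 q [ 0.4   0.63 -0.13  1.76  0.11  0.76 -1.28]
wall top n 2153 z 23.5 X mid 43.6 X 5/95 [40.9 45.3] Y [-84.   80.3] yaw 0.0669
wall top n 2153 z 23.5 X mid 43.6 X 5/95 [40.7 45.3] Y [-83.9  80.5] yaw 0.0669
floor z 3.9 15105
```

Request:
servo_tool([
  {"offset": [0.2, 0, 0.3], "yaw": 0.06},
  {"offset": [0.2, 0, 0.3], "yaw": 0},
  {"offset": [0.1, 0, 0.3], "yaw": 0},
  {"offset": [0, 0, 0.08], "yaw": 0},
  {"offset": [0, 0, 0], "yaw": 0},
])

```text
clock: 4.42
ee_pos: [604.8, -220.9, 29.4]
tcp_rot: [-3.139, -0.105, 0.005]
ft_force: [-1.1, 0.4, -0.5]
gripper_width: 39.2
grip_force: 60.3
```

Request:
servo_tool([
  {"offset": [0.05, 0, 0.05], "yaw": 0},
  {"offset": [0.05, 0, 0.03], "yaw": 0},
  {"offset": [0.05, 0, 0], "yaw": 0},
  {"offset": [0, 0, 0], "yaw": 0},
  {"offset": [0, 0, 0], "yaw": 0},
])

```text
clock: 4.83
ee_pos: [613.0, -220.7, 28.1]
tcp_rot: [3.14, 0.105, 0.001]
ft_force: [0.1, 0.2, -0.5]
gripper_width: 39.0
grip_force: 60.3
```

Request:
servo_tool([
  {"offset": [0.02, 0, 0.03], "yaw": 0},
  {"offset": [0.03, 0, 0.02], "yaw": 0},
  {"offset": [0.03, 0, 0], "yaw": 0},
  {"offset": [0, 0, 0], "yaw": 0},
  {"offset": [0, 0, 0], "yaw": 0},
])

```text
clock: 5.25
ee_pos: [614.2, -220.8, 27.4]
tcp_rot: [3.14, 0.104, -0.006]
ft_force: [-8.5, 1.2, 14.2]
gripper_width: 38.9
grip_force: 61.9
```

Request:
servo_tool([
  {"offset": [0.03, 0, 0], "yaw": 0},
  {"offset": [0.03, 0, 0.02], "yaw": 0},
  {"offset": [0, 0, 0], "yaw": 0},
  {"offset": [0, 0, 0], "yaw": 0},
  {"offset": [0, 0, 0], "yaw": 0},
])

```text
clock: 5.67
ee_pos: [615.4, -220.9, 27.3]
tcp_rot: [3.14, 0.104, -0.01]
ft_force: [-11.8, 2.1, 21.6]
gripper_width: 39.1
grip_force: 62.7
```

Request:
servo_tool([
  {"offset": [0.0, 0, -0.03], "yaw": 0},
  {"offset": [0.03, 0, 0], "yaw": 0},
  {"offset": [0.03, 0, 0], "yaw": 0},
  {"offset": [0, 0, 0], "yaw": 0},
  {"offset": [0, 0, 0], "yaw": 0},
])

```text
clock: 6.08
ee_pos: [617.2, -221.0, 27.4]
tcp_rot: [3.14, 0.104, -0.012]
ft_force: [-12.4, -0.3, 16.6]
gripper_width: 39.2
grip_force: 62.1
```

```bash
python3 - <<'E'
from h import *
s,R,ps=st();print(np.round(s["ee_pos"],1),round(ps,4),np.round(s["ft_force"],1),np.round(s["ft_torque"],2))
p,d=ctrl.capture("wrist");cv2.imwrite("pics/w2.png",p)
C=cloud("wrist",d,s);m=(masks(p)["o"]>0)&(d>0);q=C[m]
u=np.array([np.cos(.067),np.sin(.067)]);X=(q[:,:2]-[579,-223])@u;Y=(q[:,:2]-[579,-223])@[-u[1],u[0]]
for lo,hi in [(15,19),(21,26),(30,45),(45,60),(60,69),(69,76)]:
    k=(q[:,2]>lo)&(q[:,2]<hi)&(X>10)&(X<60)&(abs(Y)<18);print(lo,k.sum(),np.percentile(X[k],[2,50,98]).round(1) if k.sum() else "")
cv2.imwrite("pics/c1.png",cv2.resize(p[100:320,200:440],None,fx=2.5,fy=2.5))
E
```

```text
[ 617.2 -221.    27.4] 0.0664 [-12.4  -0.3  16.6] [0.27 2.87 0.25]
15 34 [44.7 45.3 45.8]
21 594 [41.4 43.8 45.4]
30 21 [41.  41.6 42. ]
45 1 [41.5 41.5 41.5]
60 2 [29.8 30.  30.2]
69 1464 [36.2 39.5 41.9]
```

View pics/c1.png

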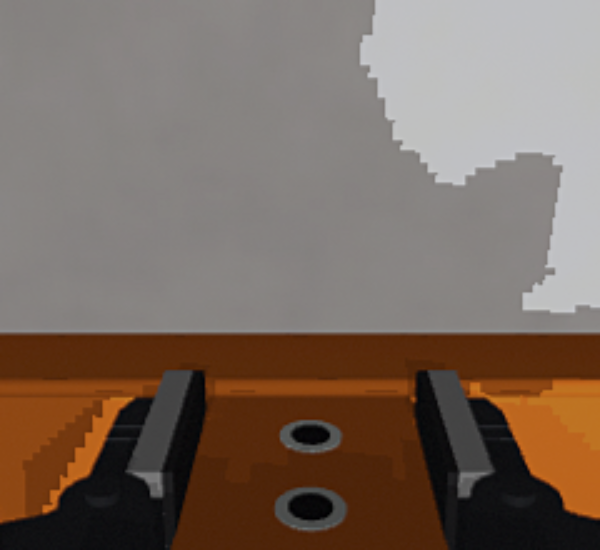

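The close-up shows the orange bracket's back (holes at (310,436) and (310,507)) against the tray's back wall, whose edge runs near row 385. I'll release it and check.

Request:
servo_tool([
  {"offset": [0, 0, 0], "yaw": 0},
  {"offset": [0, 0, 0], "yaw": 0},
  {"offset": [0, 0, 0], "yaw": 0},
  {"offset": [0, 0, -0.1], "yaw": 0},
  {"offset": [0, 0, -0.4], "yaw": 0},
], jaw=0)

```text
clock: 6.55
ee_pos: [619.0, -219.3, 43.7]
tcp_rot: [-3.138, -0.106, 0.007]
ft_force: [-0.1, 1.0, -1.0]
gripper_width: 85.3
grip_force: 0.0
```

Request:
servo_tool([
  {"offset": [0, 0, -0.8], "yaw": 0},
  {"offset": [0, 0, -0.8], "yaw": 0},
  {"offset": [0, 0, -0.5], "yaw": 0},
  {"offset": [0, 0, 0], "yaw": 0},
  {"offset": [0, 0, 0], "yaw": 0},
])

```text
clock: 6.97
ee_pos: [621.8, -220.3, 131.7]
tcp_rot: [3.139, 0.105, 0.005]
ft_force: [-0.6, -0.4, -0.6]
gripper_width: 85.4
grip_force: 0.0
```

```bash
cat > chk.py <<'E'
import sys
from h import *
c=sys.argv[1];cx,cy,a,y0=map(float,sys.argv[2:6])
s,R,ps=st();p,d=ctrl.capture("wrist");cv2.imwrite("pics/w3.png",p)
print("clk",round(s["clock"],2),np.round(s["ee_pos"],1),round(ps,4),s["gripper_width"])
C=cloud("wrist",d,s);m=(masks(p)[c]>0)&(d>0);q=C[m]
u=np.array([np.cos(a),np.sin(a)]);X=(q[:,:2]-[cx,cy])@u;Y=(q[:,:2]-[cx,cy])@[-u[1],u[0]]
k=(q[:,2]>20)&(q[:,2]<27)&(X>32)&(X<50)&(abs(Y)<84);k0=k&(abs(Y-y0)>28)
print("wall",k0.sum(),np.percentile(X[k0],[3,50,97]).round(1),"slope",np.polyfit(Y[k0],X[k0],1)[0].round(4),"Y",Y[k0].min().round(1),Y[k0].max().round(1))
for lo,hi in [(28,40),(40,52),(52,66),(67,80)]:
    k=(q[:,2]>lo)&(q[:,2]<hi)&(X>25)&(X<60)&(abs(Y-y0)<24)
    if k.sum()>20: print(lo,k.sum(),"X",np.percentile(X[k],[3,50,97]).round(1),"slope",np.polyfit(Y[k],X[k],1)[0].round(3),"Y",np.percentile(Y[k],[1,50,99]).round(1),"z",np.percentile(q[k,2],[50,98]).round(1))
k=(q[:,2]>6)&(q[:,2]<13)&(X>-12)&(X<30)&(abs(Y-y0)<18)
if k.sum():print("foot z",np.median(q[k,2]).round(1),"X",np.percentile(X[k],[2,98]).round(1))
E
python3 chk.py o 579 -223 0.067 2; python3 plan.py 520 5 130 0.855
```

```text
clk 6.97 [ 621.8 -220.3  131.7] 0.067 85.43420060453204
wall 604 [37.7 43.4 45. ] slope -0.0003 Y -83.9 81.4
67 500 X [35.3 38.2 40.7] slope 0.02 Y [-21.4  -1.3  17.4] z [73.7 74.9]
foot z 9.8 X [-3.8  7.8]
clk 7.02 at [ 620.6 -220.   130.1] 0.067 w 85.4 F [0.  0.4 0. ]
[{"offset": [-0.21, -0.58, 0.0], "yaw": -0.75}, {"offset": [-0.17, -0.59, 0.0], "yaw": -0.75}, {"offset": [-0.12, -0.6, 0.0], "yaw": -0.75}, {"offset": [-0.07, -0.61, 0.0], "yaw": -0.75}, {"offset": [-0.02, -0.62, 0.0], "yaw": -0.75}]
[{"offset": [0.02, -0.62, 0.0], "yaw": -0.75}, {"offset": [0.07, -0.61, 0.0], "yaw": -0.75}, {"offset": [0.12, -0.6, 0.0], "yaw": -0.75}, {"offset": [0.17, -0.59, 0.0], "yaw": -0.75}, {"offset": [0.21, -0.58, 0.0], "yaw": -0.75}]
```

Orange is upright and snug: its back at 41.2 matches the wall, and the foot top is at z 9.8. Blue_lying is next.

Request:
servo_tool([
  {"offset": [-0.21, -0.58, 0.0], "yaw": -0.75},
  {"offset": [-0.17, -0.59, 0.0], "yaw": -0.75},
  {"offset": [-0.12, -0.6, 0.0], "yaw": -0.75},
  {"offset": [-0.07, -0.61, 0.0], "yaw": -0.75},
  {"offset": [-0.02, -0.62, 0.0], "yaw": -0.75},
])

```text
clock: 7.43
ee_pos: [568.9, -106.4, 128.2]
tcp_rot: [-3.056, -0.721, 0.005]
ft_force: [0.6, 0.5, 0.6]
gripper_width: 85.7
grip_force: 0.0
```

Request:
servo_tool([
  {"offset": [0.02, -0.62, 0.0], "yaw": -0.75},
  {"offset": [0.07, -0.61, 0.0], "yaw": -0.75},
  {"offset": [0.12, -0.6, 0.0], "yaw": -0.75},
  {"offset": [0.17, -0.59, 0.0], "yaw": -0.75},
  {"offset": [0.21, -0.58, 0.0], "yaw": -0.75},
])

```text
clock: 7.85
ee_pos: [518.5, 5.7, 128.5]
tcp_rot: [-2.857, -1.304, 0.004]
ft_force: [-0.3, 0.2, -0.5]
gripper_width: 85.4
grip_force: 0.0
```

Request:
servo_tool([
  {"offset": [0, 0, 0.5], "yaw": 0},
  {"offset": [0, 0, 0.3], "yaw": 0},
  {"offset": [0, 0, 0], "yaw": 0},
  {"offset": [0, 0, 0], "yaw": 0},
  {"offset": [0, 0, 0], "yaw": 0},
])

```text
clock: 8.27
ee_pos: [520.4, 3.8, 97.7]
tcp_rot: [-2.861, -1.296, 0.001]
ft_force: [0.0, 0.1, 1.2]
gripper_width: 85.3
grip_force: 0.0
```

```bash
cat > lying.py <<'E'
from h import *
s,R,ps=st();p,d=ctrl.capture("wrist");cv2.imwrite("pics/w4.png",p);C=cloud("wrist",d,s)
print("clk",round(s["clock"],2),np.round(s["ee_pos"],1),round(ps,4),"q",np.round(s["joint_pos"],2))
m=(masks(p)["b"]>0)&(d>0)&(np.hypot(C[...,0]-514,C[...,1]-2)<60);q=C[m]
for lo,hi in [(2,60),(2,9),(40,60)]:
    k=q[(q[:,2]>lo)&(q[:,2]<hi)]
    r=cv2.minAreaRect(k[:,:2].astype(np.float32));print(lo,hi,len(k),[np.round(v,1).tolist() for v in r],"z",np.percentile(k[:,2],[50,98]).round(1))
# in tool frame
T=(q-s["ee_pos"])@R
for lo,hi in [(2,9),(9,30),(30,40),(40,60)]:
    k=T[(q[:,2]>lo)&(q[:,2]<hi)]
    if len(k)>20: print(lo,hi,len(k),"tool x",np.percentile(k[:,0],[1,50,99]).round(1),"y",np.percentile(k[:,1],[1,50,99]).round(1))
E
python3 lying.py
```

```text
clk 8.27 [520.4   3.8  97.7] 0.8507 q [ 0.22  0.47 -0.36  2.    0.25  0.71 -1.01]
2 60 4778 [[519.1, 1.2], [70.0, 39.5], 48.8] z [ 6.1 45.2]
2 9 3771 [[520.7, 3.0], [64.9, 39.4], 48.9] z [5.8 7.3]
40 60 465 [[498.2, -22.9], [6.3, 38.3], 49.0] z [44.7 45.9]
2 9 3771 tool x [-31.7   3.9  31.5] y [-18.3   0.8  19.9]
9 30 426 tool x [-32.2 -16.6  -5.4] y [-18.8  16.7  20.5]
30 40 116 tool x [-32.3 -29.1 -25.1] y [-18.4  16.9  20.2]
40 60 465 tool x [-37.5 -34.4 -31.9] y [-18.   1.  20.]
```

Request:
servo_tool([
  {"offset": [-0.2, 0.02, 0.7], "yaw": 0},
  {"offset": [-0.2, 0, 0.7], "yaw": 0},
  {"offset": [0, 0, 0.7], "yaw": 0},
  {"offset": [0, 0, 0.3], "yaw": 0},
  {"offset": [0, 0, 0.03], "yaw": 0},
])

```text
clock: 8.73
ee_pos: [509.0, -8.2, -1.0]
tcp_rot: [-2.86, -1.297, 0.005]
ft_force: [0.3, 0.7, 0.1]
gripper_width: 85.4
grip_force: 0.0
```

Request:
servo_tool([
  {"offset": [0, 0, 0], "yaw": 0},
  {"offset": [0, 0, 0], "yaw": 0},
  {"offset": [0, 0, 0], "yaw": 0},
  {"offset": [0, 0, 0], "yaw": 0},
  {"offset": [0, 0, 0], "yaw": 0},
], jaw=255)

```text
clock: 9.15
ee_pos: [511.6, -7.8, 2.5]
tcp_rot: [2.859, 1.298, 0.004]
ft_force: [-1.0, -0.5, 5.9]
gripper_width: 38.5
grip_force: 60.9
```

Request:
servo_tool([
  {"offset": [0, 0, 0], "yaw": 0},
  {"offset": [0, 0, -0.3], "yaw": 0},
  {"offset": [0, 0, -0.6], "yaw": 0},
  {"offset": [0, 0, -0.6], "yaw": 0},
  {"offset": [0, 0, -0.2], "yaw": 0},
])

```text
clock: 9.57
ee_pos: [512.4, -7.7, 72.7]
tcp_rot: [2.858, 1.298, 0.008]
ft_force: [1.1, -0.1, -0.6]
gripper_width: 38.8
grip_force: 60.6
```

```bash
python3 lying.py;  python3 plan.py 525 172 85 0.047
```

```text
clk 9.57 [512.4  -7.7  72.7] 0.8524 q [ 0.23  0.5  -0.35  2.03  0.28  0.64 -1.01]
clk 9.62 at [512.7  -7.9  72.9] 0.8521 w 38.5 F [0.5 0.8 0.5]
[{"offset": [0.36, -0.27, -0.03], "yaw": 0.77}, {"offset": [0.34, -0.3, -0.03], "yaw": 0.77}, {"offset": [0.31, -0.33, -0.03], "yaw": 0.77}, {"offset": [0.28, -0.35, -0.03], "yaw": 0.77}, {"offset": [0.25, -0.37, -0.03], "yaw": 0.77}]
[{"offset": [0.22, -0.39, -0.03], "yaw": 0.77}, {"offset": [0.19, -0.41, -0.03], "yaw": 0.77}, {"offset": [0.16, -0.42, -0.03], "yaw": 0.77}, {"offset": [0.12, -0.43, -0.03], "yaw": 0.77}, {"offset": [0.09, -0.44, -0.03], "yaw": 0.77}]Traceback (most recent call last):
  File "lying.py", line 7, in <module>
    r=cv2.minAreaRect(k[:,:2].astype(np.float32));print(lo,hi,len(k),[np.round(v,1).tolist() for v in r],"z",np.percentile(k[:,2],[50,98]).round(1))
                                                                                                             ~~~~~~~~~~~~~^^^^^^^^^^^^^^^^
    return _quantile_unchecked(
        a, q, axis, out, overwrite_input, method, keepdims, weights)
    return _ureduce(a,
                    func=_quantile_ureduce_func,
    ...<5 lines>...
                    overwrite_input=overwrite_input,
                    method=method)
    r = func(a, **kwargs)
    result = _quantile(arr,
                       quantiles=q,
    ...<2 lines>...
                       out=out,
                       weights=wgt)
    slices_having_nans = np.isnan(arr[-1, ...])
                                  ~~~^^^^^^^^^
IndexError: index -1 is out of bounds for axis 0 with size 0
```

Request:
servo_tool([
  {"offset": [0.36, -0.27, -0.03], "yaw": 0.77},
  {"offset": [0.34, -0.3, -0.03], "yaw": 0.77},
  {"offset": [0.31, -0.33, -0.03], "yaw": 0.77},
  {"offset": [0.28, -0.35, -0.03], "yaw": 0.77},
  {"offset": [0.25, -0.37, -0.03], "yaw": 0.77},
])

```text
clock: 10.03
ee_pos: [516.0, 82.5, 74.5]
tcp_rot: [3.064, 0.693, -0.001]
ft_force: [0.0, 0.0, -1.0]
gripper_width: 38.8
grip_force: 60.6
```

Request:
servo_tool([
  {"offset": [0.22, -0.39, -0.03], "yaw": 0.77},
  {"offset": [0.19, -0.41, -0.03], "yaw": 0.77},
  {"offset": [0.16, -0.42, -0.03], "yaw": 0.77},
  {"offset": [0.12, -0.43, -0.03], "yaw": 0.77},
  {"offset": [0.09, -0.44, -0.03], "yaw": 0.77},
])

```text
clock: 10.45
ee_pos: [522.2, 172.1, 80.4]
tcp_rot: [3.14, 0.066, -0.001]
ft_force: [0.4, -0.6, -0.0]
gripper_width: 38.5
grip_force: 60.6
```

Request:
servo_tool([
  {"offset": [0, 0, 0], "yaw": 0},
  {"offset": [0, 0, 0], "yaw": 0},
  {"offset": [0, 0, 0], "yaw": 0},
  {"offset": [0, 0, 0], "yaw": 0},
  {"offset": [0, 0, 0], "yaw": 0},
])

```text
clock: 10.87
ee_pos: [522.7, 170.0, 80.6]
tcp_rot: [3.14, 0.07, -0.001]
ft_force: [0.6, 0.4, -0.7]
gripper_width: 38.3
grip_force: 60.5
```

```bash
python3 tray.py b 556 211 0.047; python3 - <<'E'
from h import *
s,R,ps=st();p,d=ctrl.capture("wrist");C=cloud("wrist",d,s);m=(masks(p)["b"]>0)&(d>0);T=((C-s["ee_pos"])@R)[m];
T=T[(T[:,2]<12)&(abs(T[:,1])<40)]
print(len(T),np.percentile(T,[2,50,98],axis=0).round(1).tolist())
k=T[abs(T[:,1])<15];b=k[k[:,0]>20];print(np.polyfit(b[:,0],b[:,2],1),b[:,0].max())
E
```

```text
clk 10.87 tcp [522.7 170.   80.6] 0.0446 w 38.3 q [-0.25  0.51 -0.16  1.95  0.12  0.69 -2.01]
wall top n 2080 z 23.7 X mid 43.8 X 5/95 [39.8 45.5] Y [-83.3  81.6] yaw 0.0514
wall top n 2080 z 23.7 X mid 43.8 X 5/95 [40.  45.6] Y [-83.5  81.4] yaw 0.0515
floor z 3.9 16637
16468 [[-16.5, -17.3, -41.6], [1.3, 1.7, -3.8], [47.4, 20.3, -2.0]]
[ 0.01662872 -3.74920585] 48.56464034014336
```

View pics/w.png

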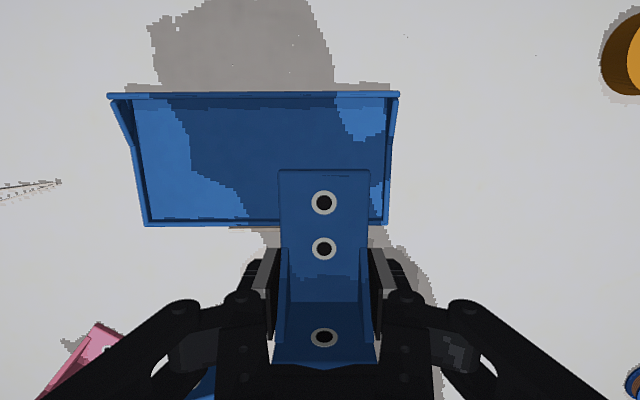

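The wrist view shows the held bracket level, tall leg pointing at the back wall (row 95), tip at (325,170) and inside the tray's width. Next I lower its tip onto the wall edge so it tilts.

Request:
servo_tool([
  {"offset": [0.4, 0, 0.3], "yaw": -0.07},
  {"offset": [0.4, 0, 0.4], "yaw": 0},
  {"offset": [0.12, 0, 0.4], "yaw": 0},
  {"offset": [0, 0, 0.15], "yaw": 0},
  {"offset": [0, 0, 0], "yaw": 0},
])

```text
clock: 11.38
ee_pos: [558.0, 172.3, 29.1]
tcp_rot: [3.139, 0.083, -0.006]
ft_force: [-0.3, -0.0, -0.8]
gripper_width: 38.6
grip_force: 60.5
```

Request:
servo_tool([
  {"offset": [0, 0, 0.1], "yaw": 0},
  {"offset": [0, 0, 0.1], "yaw": 0},
  {"offset": [0, 0, 0.1], "yaw": 0},
  {"offset": [0, 0, 0], "yaw": 0},
  {"offset": [0, 0, 0], "yaw": 0},
])

```text
clock: 11.8
ee_pos: [558.3, 173.6, 20.4]
tcp_rot: [3.14, 0.085, -0.002]
ft_force: [-5.9, -1.1, 7.9]
gripper_width: 39.0
grip_force: 61.6
```

Request:
servo_tool([
  {"offset": [0, 0, 0.1], "yaw": 0},
  {"offset": [0, 0, 0.1], "yaw": 0},
  {"offset": [0, 0, 0.05], "yaw": 0},
  {"offset": [0, 0, 0], "yaw": 0},
  {"offset": [0, 0, 0], "yaw": 0},
])

```text
clock: 12.22
ee_pos: [557.5, 173.6, 10.8]
tcp_rot: [3.14, 0.085, -0.004]
ft_force: [-9.0, -1.6, 13.7]
gripper_width: 39.0
grip_force: 62.8
```

```bash
cat > tilt.py <<'E'
from h import *
s,R,ps=st();p,d=ctrl.capture("wrist");C=cloud("wrist",d,s);m=(masks(p)["b"]>0)&(d>0);q=C[m];cv2.imwrite("pics/w5.png",p)
u=np.array([np.cos(.0515),np.sin(.0515)]);X=(q[:,:2]-[556,211])@u;Y=(q[:,:2]-[556,211])@[-u[1],u[0]];z=q[:,2]
print("clk",round(s["clock"],2),np.round(s["ee_pos"],1),round(ps,4),np.round(s["ft_force"],1),"tcpX",round(float((s["ee_pos"][:2]-np.array([556,211]))@u),1))
for a in np.arange(-30,60,6):
    k=(X>=a)&(X<a+6)&(abs(Y+40)<14)
    if k.sum()>5: print(int(a),k.sum(),np.percentile(z[k],[5,50,95]).round(1))
E
python3 tilt.py
```

```text
clk 12.22 [557.5 173.6  10.8] 0.0541 [-9.  -1.6 13.7] tcpX -0.4
-30 215 [42.4 44.7 46.7]
-24 2182 [27.6 37.8 45. ]
-18 1888 [11.7 19.7 27.3]
-12 512 [11.3 12.6 13.7]
-6 548 [13.4 14.6 15.7]
0 586 [15.4 16.6 17.8]
6 510 [17.4 18.5 19.9]
12 438 [19.6 20.8 22. ]
18 706 [21.5 22.7 24. ]
24 782 [23.4 24.7 25.9]
30 542 [25.5 26.7 28. ]
36 773 [27.6 28.8 30.1]
42 1322 [ 5.7 30.5 31.9]
48 455 [27.4 29.5 31.7]
```

Tilted 18.5° with the heel on the floor. Pushing forward so the wall edge tips it further.

Request:
servo_tool([
  {"offset": [0.1, 0, -0.02], "yaw": 0},
  {"offset": [0.1, 0, -0.02], "yaw": 0},
  {"offset": [0.1, 0, -0.01], "yaw": 0},
  {"offset": [0.05, 0, 0], "yaw": 0},
  {"offset": [0, 0, 0], "yaw": 0},
])

```text
clock: 12.68
ee_pos: [566.8, 174.4, 11.6]
tcp_rot: [3.138, 0.087, -0.019]
ft_force: [-17.4, -1.5, 15.3]
gripper_width: 38.5
grip_force: 63.0
```

Request:
servo_tool([
  {"offset": [0.08, 0, 0], "yaw": 0},
  {"offset": [0.08, 0, 0], "yaw": 0},
  {"offset": [0.08, 0, 0], "yaw": 0},
  {"offset": [0, 0, 0], "yaw": 0},
  {"offset": [0, 0, 0], "yaw": 0},
])

```text
clock: 13.1
ee_pos: [573.1, 174.8, 11.1]
tcp_rot: [3.137, 0.087, -0.029]
ft_force: [-24.2, -1.9, 19.7]
gripper_width: 38.7
grip_force: 63.4
```

```bash
python3 tilt.py
```

```text
clk 13.1 [573.1 174.8  11.1] 0.0555 [-24.2  -1.9  19.7] tcpX 15.2
-18 92 [40.1 42.3 43.5]
-12 1601 [29.9 37.4 42.4]
-6 1794 [16.8 23.4 29.5]
0 841 [11.5 13.3 17. ]
6 468 [13.5 14.8 16.2]
12 511 [16.1 17.6 19. ]
18 511 [18.9 20.2 21.5]
24 387 [21.6 23.  24.5]
30 599 [24.4 25.9 27.2]
36 741 [26.9 28.5 29.9]
42 566 [29.6 31.2 32.6]
48 680 [32.4 34.1 35.4]
54 1040 [35.1 36.6 38. ]
```

Request:
servo_tool([
  {"offset": [0.1, 0, -0.02], "yaw": 0},
  {"offset": [0.1, 0, -0.02], "yaw": 0},
  {"offset": [0.1, 0, -0.02], "yaw": 0},
  {"offset": [0.05, 0, 0], "yaw": 0},
  {"offset": [0, 0, 0], "yaw": 0},
])

```text
clock: 13.57
ee_pos: [581.4, 175.7, 12.6]
tcp_rot: [3.134, 0.089, -0.047]
ft_force: [-36.8, -2.5, 27.7]
gripper_width: 38.5
grip_force: 64.2
```

Request:
servo_tool([
  {"offset": [0.06, 0, -0.02], "yaw": 0},
  {"offset": [0.06, 0, 0], "yaw": 0},
  {"offset": [0.06, 0, 0], "yaw": 0},
  {"offset": [0, 0, 0], "yaw": 0},
  {"offset": [0, 0, 0], "yaw": 0},
])

```text
clock: 13.98
ee_pos: [585.5, 176.0, 13.1]
tcp_rot: [3.133, 0.09, -0.057]
ft_force: [-43.3, -3.6, 32.3]
gripper_width: 38.9
grip_force: 64.7
```

```bash
python3 tilt.py
```

```text
clk 13.98 [585.5 176.   13.1] 0.0572 [-43.3  -3.6  32.3] tcpX 27.7
-6 424 [38.4 41.4 43.5]
0 1654 [26.5 32.2 39.3]
6 1519 [15.3 21.  26.7]
12 414 [15.5 17.  18.3]
18 467 [18.3 19.7 21.2]
24 511 [21.1 22.6 24. ]
30 413 [23.9 25.2 26.8]
36 423 [26.9 28.4 29.6]
42 666 [29.6 31.  32.5]
48 648 [32.3 33.6 35.3]
54 509 [35.  36.6 38.3]
```

Request:
servo_tool([
  {"offset": [-0.1, 0, 0.1], "yaw": 0},
  {"offset": [-0.05, 0, 0.1], "yaw": 0},
  {"offset": [0, 0, 0.1], "yaw": 0},
  {"offset": [0, 0, 0], "yaw": 0},
  {"offset": [0, 0, 0], "yaw": 0},
])

```text
clock: 14.45
ee_pos: [586.7, 176.2, 8.4]
tcp_rot: [3.136, 0.087, -0.034]
ft_force: [-44.0, -7.0, 68.8]
gripper_width: 38.6
grip_force: 88.7
```

```bash
python3 tilt.py
```

```text
clk 14.45 [586.7 176.2   8.4] 0.0552 [-44.   -7.   68.8] tcpX 28.9
-6 449 [30.7 33.6 35.9]
0 1508 [21.5 26.4 31.2]
6 1424 [12.1 17.  21.8]
12 411 [11.8 13.6 15.7]
18 424 [15.4 17.2 19.5]
24 472 [19.1 20.9 22.8]
30 359 [22.7 24.4 26.6]
36 433 [26.4 28.4 29.9]
42 628 [29.9 31.7 33.5]
48 544 [33.5 35.1 37. ]
54 579 [37.2 39.2 40.7]
```

Now at 31° with the heel on the floor. I'll release, then press the foot tip down with closed fingers.

Request:
servo_tool([
  {"offset": [-0.1, 0, -0.1], "yaw": 0},
  {"offset": [0, 0, 0], "yaw": 0},
  {"offset": [0, 0, 0], "yaw": 0},
  {"offset": [0, 0, -0.2], "yaw": 0},
  {"offset": [0, 0, -0.7], "yaw": 0},
], jaw=40)

```text
clock: 14.92
ee_pos: [588.4, 174.9, 38.2]
tcp_rot: [3.138, 0.087, -0.018]
ft_force: [-0.4, 0.2, -0.2]
gripper_width: 71.9
grip_force: 0.0
```

Request:
servo_tool([
  {"offset": [0, 0, -0.7], "yaw": 0},
  {"offset": [-0.4, 0, -0.3], "yaw": 0},
  {"offset": [-0.4, 0, 0], "yaw": 0},
  {"offset": [0, 0, 0], "yaw": 0},
  {"offset": [0, 0, 0], "yaw": 0},
], jaw=255)

```text
clock: 15.33
ee_pos: [562.1, 173.7, 83.1]
tcp_rot: [-3.14, -0.085, -0.002]
ft_force: [0.3, 0.0, -0.1]
gripper_width: 11.2
grip_force: 0.0
```

```bash
python3 tilt.py
```

```text
clk 15.33 [562.1 173.7  83.1] 0.0541 [ 0.3  0.  -0.1] tcpX 4.1
-18 30 [41.5 42.4 43.1]
-12 271 [40.1 43.5 45. ]
-6 437 [30.9 35.8 40.2]
0 583 [21.5 25.9 30.6]
6 569 [12.4 16.8 22.1]
12 344 [12.2 14.5 90. ]
18 314 [15.9 17.9 20.1]
24 359 [19.7 21.5 23.9]
30 252 [23.  25.1 27.5]
36 305 [27.1 29.3 30.9]
42 434 [30.8 32.6 34.4]
48 341 [34.5 36.2 38.3]
54 369 [38.1 40.5 42.1]
```

View pics/w5.png

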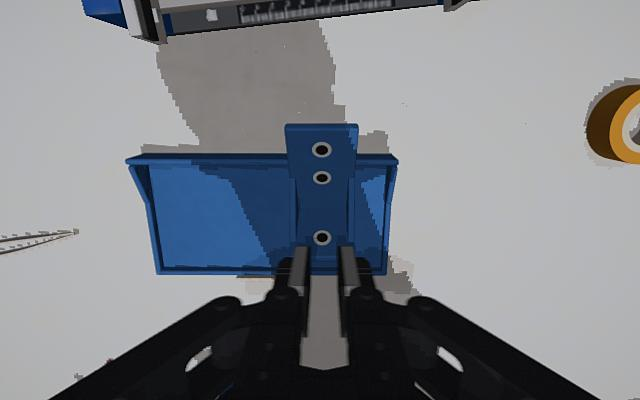

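The view shows the bracket leaning on the wall edge, its foot end near (322,262) below the closed fingers. Pressing down along the foot's arc.

Request:
servo_tool([
  {"offset": [-0.25, 0, 0.3], "yaw": 0},
  {"offset": [-0.2, 0, 0.3], "yaw": 0},
  {"offset": [0, 0, 0.2], "yaw": 0},
  {"offset": [0, 0, 0], "yaw": 0},
  {"offset": [0, 0, 0], "yaw": 0},
])

```text
clock: 15.8
ee_pos: [544.9, 172.4, 49.6]
tcp_rot: [3.14, 0.083, -0.0]
ft_force: [-0.7, 0.1, -0.7]
gripper_width: 0.2
grip_force: 0.0
```

Request:
servo_tool([
  {"offset": [-0.02, 0, 0.1], "yaw": 0},
  {"offset": [-0.06, 0, 0.1], "yaw": 0},
  {"offset": [-0.1, 0, 0.1], "yaw": 0},
  {"offset": [-0.1, 0, 0.1], "yaw": 0},
  {"offset": [-0.05, 0, 0.1], "yaw": 0},
])

```text
clock: 16.22
ee_pos: [530.9, 171.8, 29.9]
tcp_rot: [-3.14, -0.084, -0.001]
ft_force: [-0.1, 0.1, -0.4]
gripper_width: -0.1
grip_force: 0.0
```

```bash
python3 tilt.py
```

```text
clk 16.22 [530.9 171.8  29.9] 0.0534 [-0.1  0.1 -0.4] tcpX -27.1
-24 280 [25.4 27.  28.6]
-18 562 [22.6 24.6 26.8]
-12 628 [19.5 21.1 23.4]
-6 788 [16.4 18.4 20.6]
0 809 [13.5 15.4 18.3]
6 667 [11.4 13.1 24.7]
12 435 [17.6 23.3 29.5]
18 397 [28.5 33.5 39.3]
24 632 [40.8 46.7 51.2]
30 656 [52.3 58.3 63.3]
36 1834 [ 3.8 67.5 69. ]
42 1082 [22.6 24.4 67.7]
```

It's at 63°. Continuing until the foot is flat.

Request:
servo_tool([
  {"offset": [-0.05, 0, 0.1], "yaw": 0},
  {"offset": [-0.03, 0, 0.1], "yaw": 0},
  {"offset": [0, 0, 0.1], "yaw": 0},
  {"offset": [0, 0, 0], "yaw": 0},
  {"offset": [0, 0, 0], "yaw": 0},
])

```text
clock: 16.68
ee_pos: [527.9, 171.6, 17.7]
tcp_rot: [3.14, 0.084, -0.001]
ft_force: [0.2, 0.5, 0.3]
gripper_width: 0.0
grip_force: 0.0
```

```bash
python3 tilt.py
```

```text
clk 16.68 [527.9 171.6  17.7] 0.0533 [0.2 0.5 0.3] tcpX -30.1
-30 84 [ 8.7  9.8 10.8]
-24 27 [23.8 24.5 30.4]
0 207 [72.6 73.5 74.3]
6 5637 [ 8.7 62.3 74.4]
12 727 [2.9 3.8 4.9]
18 738 [2.9 3.9 4.9]
24 778 [2.9 3.9 4.8]
30 806 [2.9 3.9 5. ]
36 726 [2.9 3.9 5. ]
42 768 [22.2 23.7 24.7]
```

Request:
servo_tool([
  {"offset": [0, 0, -0.5], "yaw": 0},
  {"offset": [0, 0, -0.8], "yaw": 0},
  {"offset": [0, 0, -0.8], "yaw": 0},
  {"offset": [0.4, 0, -0.1], "yaw": 0},
  {"offset": [0.4, 0, 0], "yaw": 0},
], jaw=0)

```text
clock: 17.15
ee_pos: [561.8, 174.1, 109.6]
tcp_rot: [-3.139, -0.085, -0.009]
ft_force: [0.0, 0.2, 0.0]
gripper_width: 60.5
grip_force: 0.0
```

Request:
servo_tool([
  {"offset": [0.1, 0, 0], "yaw": 0},
  {"offset": [0, 0, 0], "yaw": 0},
  {"offset": [0, 0, 0], "yaw": 0},
  {"offset": [0, 0, 0], "yaw": 0},
  {"offset": [0, 0, 0], "yaw": 0},
])

```text
clock: 17.57
ee_pos: [562.7, 173.5, 105.4]
tcp_rot: [3.14, 0.084, -0.003]
ft_force: [-0.8, 1.2, -0.1]
gripper_width: 85.3
grip_force: 0.0
```

```bash
cat > top.py <<'E'
# top.py colour x y : tall leg's top strip in tool frame
import sys
from h import *
c=sys.argv[1];x,y=map(float,sys.argv[2:4])
s,R,ps=st();p,d=ctrl.capture("wrist");C=cloud("wrist",d,s);cv2.imwrite("pics/w6.png",p)
m=(masks(p)[c]>0)&(d>0)&(np.hypot(C[...,0]-x,C[...,1]-y)<55);q=C[m]
print("clk",round(s["clock"],2),np.round(s["ee_pos"],1),round(ps,4),"w",round(s["gripper_width"],1))
k=q[q[:,2]>62];r=cv2.minAreaRect(k[:,:2].astype(np.float32));T=(k-s["ee_pos"])@R
print(len(k),[np.round(v,1).tolist() for v in r],"z",np.percentile(k[:,2],[50,98]).round(1),"tool",np.percentile(T,[1,50,99],axis=0).round(1).tolist())
E
python3 top.py b 565 173
```

```text
clk 17.57 [562.7 173.5 105.4] 0.0538 w 85.3
1073 [[568.0, 187.8], [12.4, 67.8], 0.5] z [73.1 75. ] tool [[0.9, -19.7, 29.7], [5.5, -0.6, 32.4], [6.9, 19.1, 43.0]]
```

Request:
servo_tool([
  {"offset": [0.09, 0, 0.5], "yaw": 0},
  {"offset": [0, 0, 0.6], "yaw": 0},
  {"offset": [0, 0, 0.6], "yaw": 0},
  {"offset": [0, 0, 0.25], "yaw": 0},
  {"offset": [0, 0, 0], "yaw": 0},
])

```text
clock: 18.03
ee_pos: [565.1, 173.1, 25.4]
tcp_rot: [3.139, 0.084, -0.008]
ft_force: [-0.4, 0.1, -0.6]
gripper_width: 85.3
grip_force: 0.0
```

Request:
servo_tool([
  {"offset": [0, 0, 0], "yaw": 0},
  {"offset": [0, 0, 0], "yaw": 0},
  {"offset": [0, 0, 0], "yaw": 0},
  {"offset": [0, 0, 0], "yaw": 0},
  {"offset": [0, 0, 0], "yaw": 0},
], jaw=255)

```text
clock: 18.45
ee_pos: [568.7, 174.1, 29.7]
tcp_rot: [-3.14, -0.084, -0.005]
ft_force: [0.5, -0.4, 5.1]
gripper_width: 39.0
grip_force: 60.1
```

Request:
servo_tool([
  {"offset": [0, 0, -0.08], "yaw": 0},
  {"offset": [0.2, 0, 0], "yaw": 0},
  {"offset": [0.2, 0, 0], "yaw": 0},
  {"offset": [0.2, 0, 0], "yaw": 0},
  {"offset": [0, 0, 0], "yaw": 0},
])

```text
clock: 18.87
ee_pos: [593.8, 174.8, 31.3]
tcp_rot: [-3.14, -0.082, -0.003]
ft_force: [0.2, -0.2, -0.3]
gripper_width: 39.1
grip_force: 60.2
```

```bash
python3 chk.py b 556 211 0.0515 -40
```

```text
clk 18.87 [593.8 174.8  31.3] 0.0521 39.10062211474685
wall 2266 [38.7 45.  46.4] slope 0.0021 Y -84.0 82.5
28 909 X [35.4 36.2 36.8] slope 0.011 Y [-58.8 -38.9 -20.5] z [33.3 39.7]
40 1180 X [35.4 36.1 36.8] slope 0.011 Y [-58.5 -39.4 -20.7] z [46.8 51.8]
52 1626 X [35.4 36.1 36.9] slope 0.011 Y [-58.6 -39.  -20.6] z [58.9 65.7]
67 2989 X [31.  35.6 36.8] slope 0.011 Y [-58.7 -39.8 -20.5] z [74.4 76.3]
```

Request:
servo_tool([
  {"offset": [0.05, 0, 0.02], "yaw": 0},
  {"offset": [0.05, 0, 0.02], "yaw": 0},
  {"offset": [0.05, 0, 0.02], "yaw": 0},
  {"offset": [0.03, 0, 0], "yaw": 0},
  {"offset": [0, 0, 0], "yaw": 0},
])

```text
clock: 19.33
ee_pos: [597.3, 175.6, 29.6]
tcp_rot: [3.14, 0.084, -0.004]
ft_force: [-4.8, 0.1, 9.8]
gripper_width: 38.9
grip_force: 61.1
```

Request:
servo_tool([
  {"offset": [0.03, 0, 0.02], "yaw": 0},
  {"offset": [0.03, 0, 0], "yaw": 0},
  {"offset": [0.03, 0, 0], "yaw": 0},
  {"offset": [0, 0, 0], "yaw": 0},
  {"offset": [0, 0, 0], "yaw": 0},
])

```text
clock: 19.75
ee_pos: [599.8, 176.0, 29.6]
tcp_rot: [3.14, 0.085, -0.008]
ft_force: [-9.7, -1.3, 17.2]
gripper_width: 38.9
grip_force: 61.9
```

```bash
python3 chk.py b 556 211 0.0515 -40
```

```text
clk 19.75 [599.8 176.   29.6] 0.054 38.86390399433052
wall 2137 [38.6 45.2 46.5] slope 0.0022 Y -84.0 83.0
28 876 X [41.5 42.1 42.8] slope 0.008 Y [-57.7 -38.4 -19.7] z [33.5 39.7]
40 1266 X [41.6 42.3 43. ] slope 0.009 Y [-57.7 -38.9 -19.7] z [46.7 51.8]
52 1641 X [41.7 42.5 43.2] slope 0.009 Y [-57.7 -38.5 -19.7] z [59.4 65.7]
67 2711 X [37.5 42.  43.2] slope 0.008 Y [-57.9 -38.5 -19.5] z [73.  74.6]
```

Request:
servo_tool([
  {"offset": [0, 0, -0.03], "yaw": 0},
  {"offset": [0.04, 0, 0], "yaw": 0},
  {"offset": [0.04, 0, 0], "yaw": 0},
  {"offset": [0.03, 0, 0], "yaw": 0},
  {"offset": [0, 0, 0], "yaw": 0},
])

```text
clock: 20.22
ee_pos: [600.1, 176.0, 29.5]
tcp_rot: [3.138, 0.087, -0.021]
ft_force: [-17.3, -3.2, 19.0]
gripper_width: 39.0
grip_force: 62.1
```

```bash
python3 chk.py b 556 211 0.0515 -40
```

```text
clk 20.22 [600.1 176.   29.5] 0.0552 38.97758150546729
wall 2162 [38.9 45.1 46.5] slope 0.0009 Y -83.9 82.6
28 884 X [41.8 42.4 43.1] slope 0.007 Y [-57.8 -38.7 -19.6] z [33.4 39.7]
40 1250 X [42.  42.7 43.4] slope 0.006 Y [-57.6 -38.4 -19.8] z [46.6 51.8]
52 1661 X [42.3 43.  43.7] slope 0.006 Y [-57.6 -39.3 -19.6] z [59.4 65.8]
67 2705 X [38.1 42.6 43.9] slope 0.007 Y [-57.8 -38.5 -19.4] z [73.  74.6]
```

Firmly against the wall. Release, rise and check, then on to blue_standing.

Request:
servo_tool([
  {"offset": [0, 0, 0], "yaw": 0},
  {"offset": [0, 0, 0], "yaw": 0},
  {"offset": [0, 0, 0], "yaw": 0},
  {"offset": [0, 0, -0.1], "yaw": 0},
  {"offset": [0, 0, -0.4], "yaw": 0},
], jaw=0)

```text
clock: 20.68
ee_pos: [605.1, 175.0, 47.1]
tcp_rot: [3.139, 0.083, -0.007]
ft_force: [-0.6, 0.0, 0.1]
gripper_width: 85.6
grip_force: 0.0
```

Request:
servo_tool([
  {"offset": [0, 0, -0.8], "yaw": 0},
  {"offset": [0, 0, -0.8], "yaw": 0},
  {"offset": [0, 0, -0.5], "yaw": 0},
  {"offset": [0, 0, 0], "yaw": 0},
  {"offset": [0, 0, 0], "yaw": 0},
])

```text
clock: 21.1
ee_pos: [607.7, 176.0, 134.9]
tcp_rot: [-3.14, -0.083, -0.005]
ft_force: [0.1, 0.0, 1.0]
gripper_width: 85.1
grip_force: 0.0
```

```bash
python3 chk.py b 556 211 0.0515 -40; python3 plan.py 415 239 125 0.38 3
```

```text
clk 21.1 [607.7 176.  134.9] 0.0529 85.05512869711349
wall 643 [37.5 44.4 46.4] slope 0.0053 Y -84.0 81.9
28 215 X [41.1 41.5 42. ] slope 0.004 Y [-57.5 -37.8 -19.1] z [33.3 39.9]
40 268 X [41.  41.5 42. ] slope 0.005 Y [-57.5 -37.2 -19.3] z [46.7 51.7]
52 320 X [41.  41.5 42. ] slope 0.003 Y [-57.4 -36.1 -19.4] z [59.1 65.7]
67 683 X [35.9 40.  41.8] slope 0.004 Y [-57.9 -38.1 -19.5] z [73.4 74.9]
foot z 9.8 X [-2.9  6.9]
clk 21.15 at [606.6 175.6 133.3] 0.053 w 85.3 F [-0.  -0.1 -0.4]
[{"offset": [-0.31, -0.12, 0.01], "yaw": -0.21}, {"offset": [-0.31, -0.13, 0.01], "yaw": -0.21}, {"offset": [-0.31, -0.14, 0.01], "yaw": -0.21}, {"offset": [-0.3, -0.14, 0.01], "yaw": -0.21}, {"offset": [-0.3, -0.15, 0.01], "yaw": -0.21}]
[{"offset": [-0.3, -0.16, 0.01], "yaw": -0.21}, {"offset": [-0.29, -0.16, 0.01], "yaw": -0.21}, {"offset": [-0.29, -0.17, 0.01], "yaw": -0.21}, {"offset": [-0.29, -0.17, 0.01], "yaw": -0.21}, {"offset": [-0.28, -0.18, 0.01], "yaw": -0.21}]
[{"offset": [-0.28, -0.19, 0.01], "yaw": -0.21}, {"offset": [-0.28, -0.19, 0.01], "yaw": -0.21}, {"offset": [-0.27, -0.2, 0.01], "yaw": -0.21}, {"offset": [-0.27, -0.21, 0.01], "yaw": -0.21}, {"offset": [-0.26, -0.21, 0.01], "yaw": -0.21}]
```

Request:
servo_tool([
  {"offset": [-0.31, -0.12, 0.01], "yaw": -0.21},
  {"offset": [-0.31, -0.13, 0.01], "yaw": -0.21},
  {"offset": [-0.31, -0.14, 0.01], "yaw": -0.21},
  {"offset": [-0.3, -0.14, 0.01], "yaw": -0.21},
  {"offset": [-0.3, -0.15, 0.01], "yaw": -0.21},
])

```text
clock: 21.57
ee_pos: [541.3, 196.6, 129.3]
tcp_rot: [3.13, 0.258, -0.005]
ft_force: [-0.1, -0.3, 0.8]
gripper_width: 85.4
grip_force: 0.0
```

Request:
servo_tool([
  {"offset": [-0.3, -0.16, 0.01], "yaw": -0.21},
  {"offset": [-0.29, -0.16, 0.01], "yaw": -0.21},
  {"offset": [-0.29, -0.17, 0.01], "yaw": -0.21},
  {"offset": [-0.29, -0.17, 0.01], "yaw": -0.21},
  {"offset": [-0.28, -0.18, 0.01], "yaw": -0.21},
])

```text
clock: 21.98
ee_pos: [477.9, 218.1, 128.7]
tcp_rot: [3.112, 0.431, -0.001]
ft_force: [0.1, -0.9, -0.0]
gripper_width: 85.6
grip_force: 0.0
```

Request:
servo_tool([
  {"offset": [-0.28, -0.19, 0.01], "yaw": -0.21},
  {"offset": [-0.28, -0.19, 0.01], "yaw": -0.21},
  {"offset": [-0.27, -0.2, 0.01], "yaw": -0.21},
  {"offset": [-0.27, -0.21, 0.01], "yaw": -0.21},
  {"offset": [-0.26, -0.21, 0.01], "yaw": -0.21},
])

```text
clock: 22.4
ee_pos: [413.8, 239.4, 127.3]
tcp_rot: [-3.083, -0.602, -0.0]
ft_force: [0.4, 0.5, 0.3]
gripper_width: 85.2
grip_force: 0.0
```

Request:
servo_tool([
  {"offset": [0, 0, 0.3], "yaw": 0},
  {"offset": [0, 0, 0.3], "yaw": 0},
  {"offset": [0, 0, 0], "yaw": 0},
  {"offset": [0, 0, 0], "yaw": 0},
  {"offset": [0, 0, 0], "yaw": 0},
])

```text
clock: 22.82
ee_pos: [415.2, 239.3, 103.7]
tcp_rot: [-3.084, -0.599, -0.001]
ft_force: [0.7, 0.3, 1.4]
gripper_width: 85.3
grip_force: 0.0
```

```bash
python3 top.py b 415 242
```

```text
clk 22.82 [415.2 239.3 103.7] 0.3835 w 85.3
922 [[420.9, 244.7], [15.4, 100.1], 11.7] z [69.4 70.9] tool [[6.0, -22.8, 32.4], [10.2, -3.9, 34.2], [12.2, 15.4, 41.4]]
```

```bash
python3 - <<'E'
from h import *
s,R,ps=st()
p=cv2.imread("pics/w6.png");_,d=ctrl.capture("wrist");C=cloud("wrist",d,s)
h=cv2.cvtColor(p,cv2.COLOR_BGR2HSV);m=cv2.inRange(h,(150,40,80),(179,255,255))>0
for n,CC,mm in [("wrist",C,m&(d>0))]+[("top",cloud("top",np.load("pics/top0.npy")),cv2.inRange(cv2.cvtColor(cv2.imread("pics/top0.png"),cv2.COLOR_BGR2HSV),(150,40,80),(179,255,255))>0)]:
    q=CC[mm];q=q[(q[:,2]>2)&(q[:,2]<90)&(np.hypot(q[:,0]-400,q[:,1]-300)<60)]
    T=(q-s["ee_pos"])@R
    for lo,hi in [(2,12),(12,40),(40,80)]:
        k=(q[:,2]>lo)&(q[:,2]<hi)
        if k.sum()>5: print(n,lo,k.sum(),"tool x",np.percentile(T[k,0],[1,99]).round(),"y",np.percentile(T[k,1],[1,99]).round(),"near",T[k][np.abs(T[k,0]-9)<16][:,1].max(initial=-999).round(1))
E
```

```text
wrist 2 2403 tool x [-1. 44.] y [-118.  -72.] near -69.8
wrist 12 560 tool x [-6. 37.] y [-119.  -83.] near -81.6
wrist 40 602 tool x [-9. 19.] y [-121. -102.] near -101.5
top 2 183 tool x [-4. 40.] y [-118.  -73.] near -71.6
top 12 47 tool x [-11.  34.] y [-120.  -87.] near -85.3
top 40 32 tool x [-13.  12.] y [-121. -104.] near -106.7
```

View pics/w6.png

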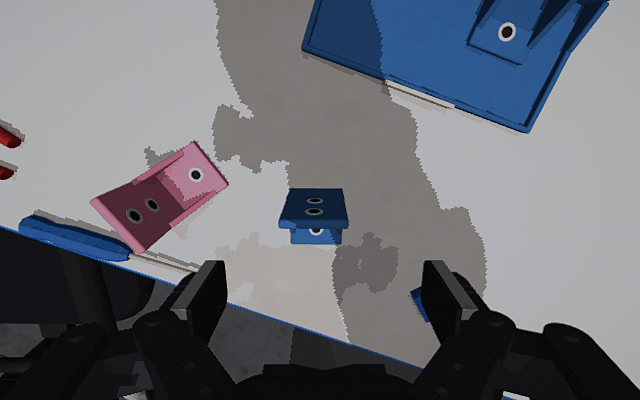

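The picture shows blue_standing at (314,208) between the fingers. Pink (160,195) is clear of the left finger by about 20 mm at that height. Grasping.

Request:
servo_tool([
  {"offset": [0.1, -0.09, 0.5], "yaw": 0},
  {"offset": [0.1, 0, 0.6], "yaw": 0},
  {"offset": [0.02, 0, 0.6], "yaw": 0},
  {"offset": [0, 0, 0.3], "yaw": 0},
  {"offset": [0, 0, 0], "yaw": 0},
])

```text
clock: 23.33
ee_pos: [420.6, 244.7, 21.3]
tcp_rot: [3.083, 0.598, -0.006]
ft_force: [-1.3, 0.7, 0.2]
gripper_width: 85.2
grip_force: 0.0
```

Request:
servo_tool([
  {"offset": [0, 0, 0], "yaw": 0},
  {"offset": [0, 0, 0], "yaw": 0},
  {"offset": [0, 0, 0], "yaw": 0},
  {"offset": [0, 0, 0], "yaw": 0},
  {"offset": [0, 0, 0], "yaw": 0},
], jaw=255)

```text
clock: 23.75
ee_pos: [423.0, 246.2, 24.7]
tcp_rot: [-3.083, -0.598, -0.004]
ft_force: [-0.1, 0.4, 5.4]
gripper_width: 39.1
grip_force: 59.7
```

Request:
servo_tool([
  {"offset": [0, 0, -0.5], "yaw": 0},
  {"offset": [0, 0, -0.6], "yaw": 0},
  {"offset": [0, 0, -0.1], "yaw": 0},
  {"offset": [0, 0, 0], "yaw": 0},
  {"offset": [0, 0, 0], "yaw": 0},
])

```text
clock: 24.17
ee_pos: [422.0, 245.4, 71.4]
tcp_rot: [3.084, 0.598, 0.001]
ft_force: [-1.2, -0.6, -0.9]
gripper_width: 39.0
grip_force: 60.3
```

```bash
python3 plan.py 564 250 72 0.0515 2
```

```text
clk 24.17 at [422.  245.4  71.4] 0.3828 w 39.0 F [-1.2 -0.6 -0.9]
[{"offset": [0.33, 0.12, -0.0], "yaw": 0.32}, {"offset": [0.34, 0.11, -0.0], "yaw": 0.32}, {"offset": [0.34, 0.1, -0.0], "yaw": 0.32}, {"offset": [0.34, 0.09, -0.0], "yaw": 0.32}, {"offset": [0.35, 0.08, -0.0], "yaw": 0.32}]
[{"offset": [0.35, 0.07, -0.0], "yaw": 0.32}, {"offset": [0.35, 0.05, -0.0], "yaw": 0.32}, {"offset": [0.35, 0.04, -0.0], "yaw": 0.32}, {"offset": [0.35, 0.03, -0.0], "yaw": 0.32}, {"offset": [0.35, 0.02, -0.0], "yaw": 0.32}]
```

Request:
servo_tool([
  {"offset": [0.34, 0.11, 0], "yaw": 0.32},
  {"offset": [0.34, 0.1, 0], "yaw": 0.32},
  {"offset": [0.34, 0.09, 0], "yaw": 0.32},
  {"offset": [0.34, 0.08, 0], "yaw": 0.32},
  {"offset": [0.35, 0.07, 0], "yaw": 0.32},
])

```text
clock: 24.58
ee_pos: [492.3, 249.2, 69.8]
tcp_rot: [3.123, 0.335, -0.004]
ft_force: [-0.9, 0.4, -0.8]
gripper_width: 39.2
grip_force: 60.3
```

Request:
servo_tool([
  {"offset": [0.35, 0.05, 0], "yaw": 0.32},
  {"offset": [0.35, 0.04, 0], "yaw": 0.32},
  {"offset": [0.35, 0.02, 0], "yaw": 0.32},
  {"offset": [0.35, 0.01, 0], "yaw": 0.32},
  {"offset": [0.35, 0, 0], "yaw": 0.28},
])

```text
clock: 25.0
ee_pos: [562.4, 254.9, 69.5]
tcp_rot: [3.139, 0.079, -0.004]
ft_force: [0.9, 0.4, -0.3]
gripper_width: 39.0
grip_force: 60.3
```

Request:
servo_tool([
  {"offset": [0, 0, 0], "yaw": 0},
  {"offset": [0, 0, 0], "yaw": 0},
  {"offset": [0, 0, 0], "yaw": 0},
  {"offset": [0, 0, 0], "yaw": 0},
  {"offset": [0, 0, 0], "yaw": 0},
])

```text
clock: 25.42
ee_pos: [561.7, 255.4, 71.0]
tcp_rot: [3.14, 0.083, -0.001]
ft_force: [-0.3, -0.6, -1.7]
gripper_width: 39.3
grip_force: 60.3
```

```bash
python3 chk.py b 556 211 0.0515 44;python3 chk.py b 556 211 0.0515 -40
```

```text
clk 25.42 [561.7 255.4  71. ] 0.0531 39.28249977636476
wall 1806 [36.7 44.1 46.3] slope -0.0029 Y -84.0 82.5
foot z 6.4 X [-0.3 -0.3]
clk 25.47 [561.9 255.5  71.2] 0.053 39.150897277502175
wall 1500 [37.9 44.6 46.3] slope 0.0036 Y -83.9 82.6
28 501 X [26.8 41.4 41.8] slope -0.192 Y [-57.6 -23.4 -18.4] z [33.5 39.5]
40 491 X [37.8 41.5 41.9] slope -0.036 Y [-56.6 -33.3 -18.4] z [46.7 51.7]
52 599 X [37.7 41.5 41.8] slope -0.037 Y [-56.7 -30.4 -18.4] z [59.2 65.8]
67 1462 X [36.2 39.7 41.7] slope 0.002 Y [-57.5 -37.4 -18.7] z [73.4 74.9]
foot z 9.9 X [-2.8 21.6]
```

Request:
servo_tool([
  {"offset": [0.2, 0, 0.3], "yaw": 0},
  {"offset": [0.2, 0, 0.4], "yaw": 0},
  {"offset": [0.15, 0, 0.3], "yaw": 0},
  {"offset": [0, 0, 0.02], "yaw": 0},
  {"offset": [0, 0, 0], "yaw": 0},
])

```text
clock: 25.93
ee_pos: [584.0, 256.3, 29.8]
tcp_rot: [3.14, 0.082, -0.003]
ft_force: [0.2, -0.3, -0.3]
gripper_width: 38.7
grip_force: 60.4
```

Request:
servo_tool([
  {"offset": [0.05, 0, 0.02], "yaw": 0},
  {"offset": [0.05, 0, 0.02], "yaw": 0},
  {"offset": [0.05, 0, 0.02], "yaw": 0},
  {"offset": [0.03, 0, 0], "yaw": 0},
  {"offset": [0, 0, 0], "yaw": 0},
])

```text
clock: 26.35
ee_pos: [592.0, 257.2, 28.8]
tcp_rot: [-3.14, -0.082, -0.001]
ft_force: [-2.5, 0.4, 3.4]
gripper_width: 39.2
grip_force: 60.8
```

```bash
python3 chk.py b 556 211 0.0515 44
```

```text
clk 26.35 [592.  257.2  28.8] 0.0523 39.2285827385232
wall 2810 [37.8 44.5 46.5] slope 0.0021 Y -83.9 82.4
28 884 X [40.  40.8 41.6] slope 0.025 Y [23.8 42.6 61.8] z [33.5 39.7]
40 1259 X [40.  40.8 41.7] slope 0.024 Y [23.9 43.  61.7] z [46.8 51.7]
52 1684 X [40.  40.9 41.8] slope 0.025 Y [23.9 43.8 61.8] z [59.5 65.8]
67 2765 X [35.7 40.2 41.6] slope 0.022 Y [23.5 42.6 62. ] z [73.1 74.7]
```

Request:
servo_tool([
  {"offset": [0, 0, 0], "yaw": -0.2},
  {"offset": [0.03, 0, 0.01], "yaw": 0},
  {"offset": [0.03, 0, 0], "yaw": 0},
  {"offset": [0.03, 0, 0], "yaw": 0},
  {"offset": [0, 0, 0], "yaw": 0},
])

```text
clock: 26.82
ee_pos: [593.5, 257.5, 28.7]
tcp_rot: [3.139, 0.117, -0.006]
ft_force: [-8.4, -1.1, 12.8]
gripper_width: 38.8
grip_force: 61.8
```

Request:
servo_tool([
  {"offset": [0.04, 0, 0], "yaw": 0},
  {"offset": [0.03, 0, 0], "yaw": 0},
  {"offset": [0.03, 0, 0], "yaw": 0},
  {"offset": [0, 0, 0], "yaw": 0},
  {"offset": [0, 0, 0], "yaw": 0},
])

```text
clock: 27.23
ee_pos: [593.7, 257.5, 28.6]
tcp_rot: [3.137, 0.118, -0.017]
ft_force: [-17.8, -3.7, 22.0]
gripper_width: 38.8
grip_force: 62.7
```

```bash
python3 chk.py b 556 211 0.0515 44
```

```text
clk 27.23 [593.7 257.5  28.6] 0.0753 38.8160777791234
wall 2757 [37.4 44.6 46.5] slope 0.0039 Y -84.0 82.4
28 880 X [41.9 42.4 43. ] slope 0.002 Y [24.  44.  62.1] z [33.5 39.7]
40 1276 X [42.  42.7 43.3] slope 0.002 Y [24.2 43.3 62.1] z [46.8 51.7]
52 1658 X [42.2 42.9 43.6] slope 0.002 Y [24.2 45.3 62.1] z [59.4 65.8]
67 2764 X [38.  42.5 43.7] slope 0.002 Y [23.9 43.  62.3] z [73.  74.7]
```

Contact at the same X as the first bracket, and square. Release and rise; the right-hand bracket leaves enough room.

Request:
servo_tool([
  {"offset": [0, 0, 0], "yaw": 0},
  {"offset": [0, 0, 0], "yaw": 0},
  {"offset": [0, 0, 0], "yaw": 0},
  {"offset": [0, 0, -0.1], "yaw": 0},
  {"offset": [0, 0, -0.4], "yaw": 0},
], jaw=60)

```text
clock: 27.7
ee_pos: [598.0, 256.3, 45.3]
tcp_rot: [3.137, 0.115, -0.006]
ft_force: [0.3, -0.2, 0.2]
gripper_width: 65.5
grip_force: 0.0
```

Request:
servo_tool([
  {"offset": [0, 0, -0.8], "yaw": 0},
  {"offset": [0, 0, -0.8], "yaw": 0},
  {"offset": [0, 0, -0.6], "yaw": 0},
  {"offset": [0, 0, -0.2], "yaw": 0},
  {"offset": [0, 0, 0], "yaw": 0},
])

```text
clock: 28.12
ee_pos: [601.2, 258.1, 146.5]
tcp_rot: [-3.138, -0.114, -0.008]
ft_force: [0.3, 0.0, -0.8]
gripper_width: 65.3
grip_force: 0.0
```

Request:
servo_tool([
  {"offset": [0, 0.5, 0], "yaw": 0},
  {"offset": [0, 0.4, 0], "yaw": 0},
  {"offset": [0, 0, 0], "yaw": 0},
  {"offset": [0, 0, 0], "yaw": 0},
  {"offset": [0, 0, 0], "yaw": 0},
])

```text
clock: 28.53
ee_pos: [601.6, 221.6, 142.7]
tcp_rot: [-3.139, -0.114, 0.002]
ft_force: [0.6, 0.1, -1.4]
gripper_width: 65.2
grip_force: 0.0
```

```bash
python3 chk.py b 556 211 0.0515 44;python3 chk.py b 556 211 0.0515 -39; python3 - <<'E'
from h import *
out=[]
for n in ["top","scene"]:
    p,d=ctrl.capture(n)
    out.append(cv2.resize(p[130:290,180:500] if n=="top" else p[140:300,220:540],None,fx=1.8,fy=1.8))
cv2.imwrite("pics/fin.png",np.vstack(out))
E
```

```text
clk 28.53 [601.6 221.6 142.7] 0.0727 65.24932324672216
wall 798 [39.4 44.3 46.3] slope -0.0034 Y -83.9 82.4
28 197 X [31.9 41.7 42.2] slope 0.062 Y [23.1 38.5 62.3] z [33.4 39.7]
40 246 X [41.2 41.7 42.1] slope 0.004 Y [23.4 42.8 61.9] z [46.7 51.7]
52 289 X [41.3 41.7 42.2] slope 0.002 Y [23.6 40.3 62. ] z [58.7 65.7]
67 626 X [36.4 40.2 42.1] slope -0.002 Y [23.4 42.8 62. ] z [73.4 75. ]
foot z 9.9 X [-2.5  9.3]
clk 28.58 [601.6 222.2 142.9] 0.0737 65.43770855714385
wall 803 [38.7 44.3 46.3] slope 0.0006 Y -83.9 82.4
28 218 X [27.2 41.5 42. ] slope -0.116 Y [-57.9 -32.5 -18.9] z [33.2 39.8]
40 237 X [41.1 41.6 42. ] slope -0.002 Y [-58.  -37.6 -18.9] z [46.8 51.7]
52 271 X [41.1 41.6 42. ] slope 0.0 Y [-57.7 -33.3 -19.2] z [59.3 65.7]
67 606 X [36.3 40.  41.9] slope 0.007 Y [-57.8 -37.6 -19. ] z [73.4 75.1]
foot z 9.9 X [-2.6 12.3]
```

View pics/fin.png

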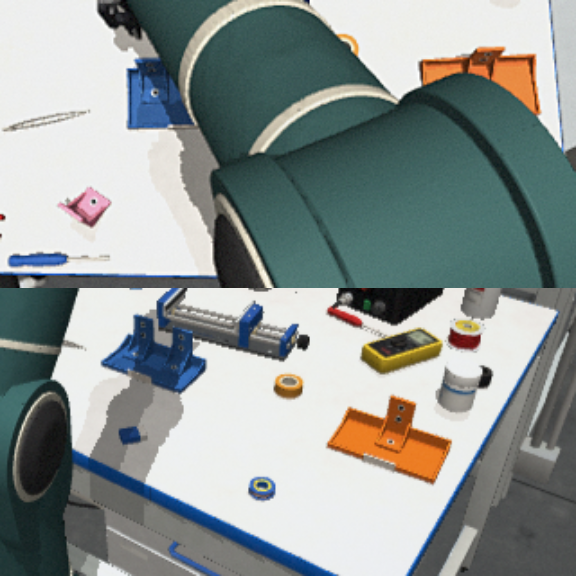

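The picture shows both blue brackets standing against the back wall at (145,335) and (180,345) and the orange one at (400,423). The tape, spool, eraser and screwdriver have not been moved.

```bash
python3 -c "
from bench import ctrl
print(ctrl.hand_in())"
```

```text
the job is handed in; nothing more can be done
None
```

I handed the job in at about 29 s: both blue brackets stand upright in the blue tray and the orange one in the orange tray, each measured within about 1 mm of the back wall and square to it; none of the four bystanders was touched. The hand-in returned no verdict.

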